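# Mark a batch of cut tube pieces in the bench nest

## Robot

A 7-joint arm with a two-finger parallel gripper is mounted at the origin on the work surface. World frame = base frame: x ahead of the robot, y to its left, z up, the work surface at z = 0. Lengths are in m, angles in rad, forces in N, time in s.
With the tool pointing down it reaches from about 0.425 to 0.875 m from the base axis. Payload 4.7 kg.
Tool frame: the origin (TCP) lies at the very end of the fingers, on their centre line; the grasp point (between the pads) lies 19 mm behind it; z points along the fingers, y is the direction in which the jaws open and shut (so a half turn about z gives the same grasp; the last joint's range is limited). The gripper opens to 87 mm and grips with 3 to 60 N. Pads are 19 mm wide; open, the fingers measure 117 mm over their backs; the gripper's body (75 mm by 190 mm) begins 51 mm behind the grasp point.
Start: joints at [1.254, 0.321, -0.07, 1.45, 0.023, 1.371, -0.057], TCP at [0.211, -0.615, 0.198] pointing down, gripper open.
Joint ranges: [-2.86, 2.86], [-0.3, 2.09], [-1.38, 1.24], [0.06, 2.45], [-1.56, 4.7], [0.09, 2.05], [-2.69, 2.69]. Speed limits (rad/s): [2.57, 2.57, 3.14, 3.14, 3.14, 3.14, 3.14].

## Interface

Orientations are given as a rotation vector (axis times angle).
In Python, from bench import ctrl, get_image, camera_info gives the robot as it stands.
- The arm moves only by the tool carry_out, never from a script. Its argument "commands" is a list of rows, each an object of numbers: "tx", "ty", "tz": the shift along the tool's x, y, z in m; "rx", "ry", "rz": the turn, a rotation vector about the tool's x, y, z in rad; "jaw": the opening, from 0 (shut) to 1 (fully open). In form: [{"tx": .., "ty": .., "tz": .., "rx": .., "ry": .., "rz": .., "jaw": ..}, ...]. A call has 1 to 12 rows; each row is the pose to reach, as a shift and turn from the pose commanded when the call began, along the tool's axes at that moment; what a row does not reach only later rows make up. A row lasts 1/8 s, in which the tool goes at most 62.5 mm and 10.7 degrees, less where a joint would pass 70% of its speed; a pose out of reach is approached as far as the arm can. A call with a gripper value outside its range is refused whole. The fingers move at their own pace and stop on an object; "grip_force" is the grip in N (left out, the last holds). Time passes only in rows, so rows that repeat a pose let the fingers close. It gives the time, the measured TCP pose, the force and the opening at its end, in the units of the state.
- ctrl.get_state(): the state, without advancing time (a new reading comes with each control period).
- get_image(name): name is "scene" or "top" or "wrist"; returns the picture (480x640x3 uint8, red, green, blue); there is no depth.
- camera_info(name): a dict with "intrinsics" (3x3 intrinsics, pixels), "R" (3x3) and "t" (3): a world point X has camera coordinates R X + t. Camera axes: x right, y down, z forward; pixel columns grow to the right and rows downward; lengths in m; the calibration is good to about 2 mm. A picture is of the moment at which its call begins: read the wrist's pose just before it. camera_info takes no time and is no camera call; for the wrist camera it gives the pose at the moment of the call.
- ctrl.close_job(): hands the job in, once; it reports no verdict.
The state is a dict: "time": time; "joint_positions": joint angles; "qd": joint speeds; "joint_torque": joint torques, N m; "position": TCP position; "tool_rot": TCP orientation; "ft_force": force on the tool from outside, world axes, zero at the start; "torque": the same for the moment, N m; "grip_width": opening from 0.0 (shut) to 1.0 (fully open).
Only numpy, scipy, OpenCV 4.12 (cv2) and the standard library are available. Lean on these libraries where they do the work, as an engineer would, in place of code of your own. Each camera call takes 0.05 s, during which the arm holds its last target.

## Task

Seat every 100 mm piece of square tube from the rubber mat (three or four of them) fully home in its own pocket of the marking nest, and with all of them seated push the start button fully down and let it come back up. Then unload the marked pieces and lay them flat on the floor of the aluminium tray, not on top of one another. Leave the shorter and the longer piece lying where they are on the mat, and do not disturb the tin, the hammer and the jar.

Things in the scene. Friction and masses are not known exactly. Their poses are not given: they have to be found in the camera images.
- blank1: cut piece of square steel tube, 100 mm long, 25 x 25 mm section, 3 mm wall, about 210 g; origin at its centre, x along its length. One of the right-length pieces; starts flat on the rubber mat. May be absent (None from the start)
- blank2: cut piece of square steel tube, 100 mm long, 25 x 25 mm section, 3 mm wall, about 210 g; origin at its centre, x along its length. One of the right-length pieces; starts flat on the rubber mat. May be absent (None from the start)
- blank3: cut piece of square steel tube, 100 mm long, 25 x 25 mm section, 3 mm wall, about 210 g; origin at its centre, x along its length. One of the right-length pieces; starts flat on the rubber mat. May be absent (None from the start)
- blank4: cut piece of square steel tube, 100 mm long, 25 x 25 mm section, 3 mm wall, about 210 g; origin at its centre, x along its length. One of the right-length pieces; starts flat on the rubber mat. May be absent (None from the start)
- short: look-alike square tube, 80 mm long, same section; origin at its centre, x along its length; stays on the mat
- long: look-alike square tube, 120 mm long, same section; origin at its centre, x along its length; stays on the mat
- mat: fixed black rubber mat, 310 x 330 x 3 mm, on which the tube stock lies; origin at the centre of its underside
- nest: fixed grey marking nest, 180 (x) x 260 (y) x 30 mm block with four open pockets, two by two, each 104 mm long (along the nest's y) x 29 mm wide x 10 mm deep, rims chamfered 3 mm; it marks the pieces from beneath; origin at the centre of its underside
- seat0 (a point): centre of a correctly seated 100 mm tube in one of the four pockets: 12.5 mm above the pocket's floor, 2.5 mm above the nest's top face; the tube lies along the nest's y
- seat1 (a point): centre of a correctly seated 100 mm tube in one of the four pockets: 12.5 mm above the pocket's floor, 2.5 mm above the nest's top face; the tube lies along the nest's y
- seat2 (a point): centre of a correctly seated 100 mm tube in one of the four pockets: 12.5 mm above the pocket's floor, 2.5 mm above the nest's top face; the tube lies along the nest's y
- seat3 (a point): centre of a correctly seated 100 mm tube in one of the four pockets: 12.5 mm above the pocket's floor, 2.5 mm above the nest's top face; the tube lies along the nest's y
- start (a joint): travel of the start button, m: 0 up, 0.007 fully down; spring, about 5 N fully down
- start_top (a point): centre of the top of the black round start button (32 mm across) on a small grey box 56 x 56 x 35 mm in front of the nest; pressed straight down
- tray: fixed open aluminium tray, 258 (x) x 198 (y) x 28 mm, 4 mm walls and floor; origin at the centre of its underside
- tray_in (a point): centre of the tray's inner floor; axes as the tray's
- tin: bystander: red tin, 74 mm across, 70 mm high; origin at the centre of its underside
- hammer: bystander: hammer lying on the bench, 280 mm long
- jar: bystander: glass jar, 70 mm across, 90 mm high; origin at the centre of its underside
Mind the look-alikes: they are no part of the job. What is shaped like the blank2 but yellow is not meant.

How it is judged:
By the outcome, as a careful person would: the job done as asked, in the order asked, and still so for the second after the job is handed in, with the robot touching nothing.
Of blank1, blank2, blank3, blank4 only 3 to 4 are there at a start; the rules pass over those that are not, and their reading is None.
At some moment in a run one of blank1, blank2, blank3, blank4 may be knocked a few centimetres aside while the robot is not near it.
Once in a run the grip may slacken for a moment while it holds something.
It also fails if it takes over 210 s, if anything falls off the work surface, if the arm or the gripper's body presses on something with over 40 N, if the wrist force passes 120 N, or if a joint passes its speed limit or range.

## Working session

There is one attempt and no reset: what is moved stays moved. The work goes in short steps, Python scripts to look and compute and a tool call to move; the robot and the scene stay as the last step left them, time stands still between calls to the robot, and variables do not carry over. Pictures are saved under pics/ and viewed, and the job is handed in when it is done.

Besides the shell and the picture viewer there is one more tool, called after "Call:" by a JSON object that holds its "op" and its "data". carry_out: Moves the arm, as the interface text tells. Its arguments: {"type":"object","properties":{"commands":{"type":"array"},"grip_force":{"type":"number"}},"required":["commands"]}

```bash
ls; mkdir -p pics; python3 - <<'E'
from bench import ctrl,get_image,camera_info
import cv2,json
s=ctrl.get_state(); print(s)
for n in("scene","top","wrist"):
    im=get_image(n); cv2.imwrite(f"pics/{n}0.png",im[:,:,::-1]); c=camera_info(n); print(n,c)
E
```

```text
pics
{'time': 0.0, 'joint_positions': array([ 1.25411197,  0.3218166 , -0.07007497,  1.45166654,  0.02261069,
        1.37076948, -0.05688501]), 'qd': array([-1.41907676e-03, -7.36424073e-06,  9.33738342e-04, -3.89384741e-04,
       -1.27180636e-03, -8.26686311e-04,  2.79424021e-04]), 'joint_torque': array([-9.77288109e-04, -4.91284704e+01, -4.04574433e-01, -3.12533391e+01,
       -6.40514656e-02,  4.36721637e-02,  1.68771858e-04]), 'position': array([ 0.210861  , -0.61422771,  0.19676987]), 'tool_rot': array([-3.09691073e+00, -5.16987721e-01,  6.53856720e-04]), 'ft_force': array([ 0.36353166,  0.82902901, -0.38625585]), 'torque': array([ 0.02462794, -0.04488206,  0.03155015]), 'grip_width': 0.9995861381548785}
scene {'intrinsics': array([[530.5224338 ,   0.        , 315.34806945],
       [  0.        , 530.5224338 , 228.57367388],
       [  0.        ,   0.        ,   1.        ]]), 'R': array([[-0.4151154 ,  0.90975727, -0.00457398],
       [ 0.72994816,  0.33006065, -0.5985279 ],
       [-0.54300542, -0.25179691, -0.8010889 ]]), 't': array([ 0.15805241, -0.34468152,  1.34591474])}
top {'intrinsics': array([[580.41568103,   0.        , 317.47616176],
       [  0.        , 580.41568103, 243.77725481],
       [  0.        ,   0.        ,   1.        ]]), 'R': array([[ 0.02384161, -0.99919223,  0.03234899],
       [-0.98065896, -0.0296628 , -0.19346349],
       [ 0.19426678, -0.02711084, -0.98057403]]), 't': array([0.01701253, 0.54265858, 1.26157358])}
wrist {'intrinsics': array([[345.68637437,   0.        , 323.0351843 ],
       [  0.        , 345.68637437, 240.66082742],
       [  0.        ,   0.        ,   1.        ]]), 'R': array([[ 0.32453957, -0.94587142, -0.0011537 ],
       [-0.90292809, -0.3101681 ,  0.29751743],
       [-0.28177107, -0.09551447, -0.95471569]]), 't': array([-0.64883559, -0.03646649,  0.39136563])}
```

View pics/top0.png

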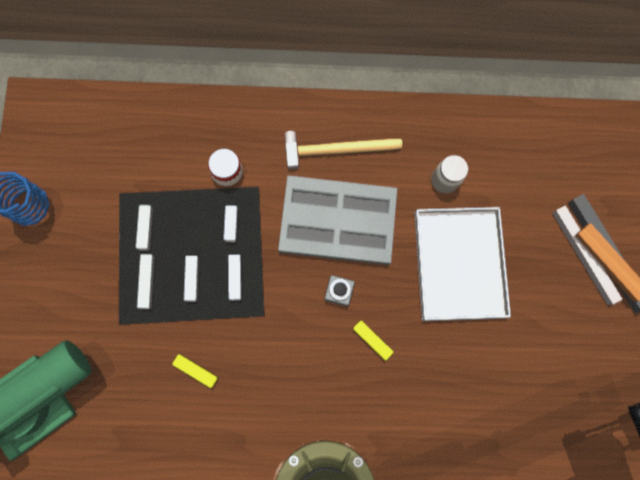

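View pics/scene0.png

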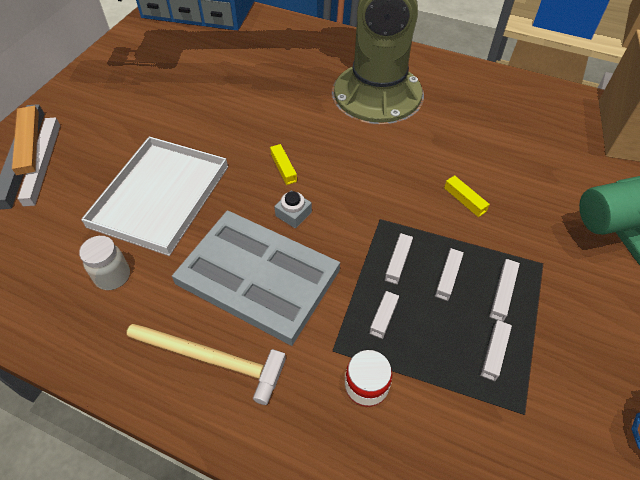

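View pics/wrist0.png

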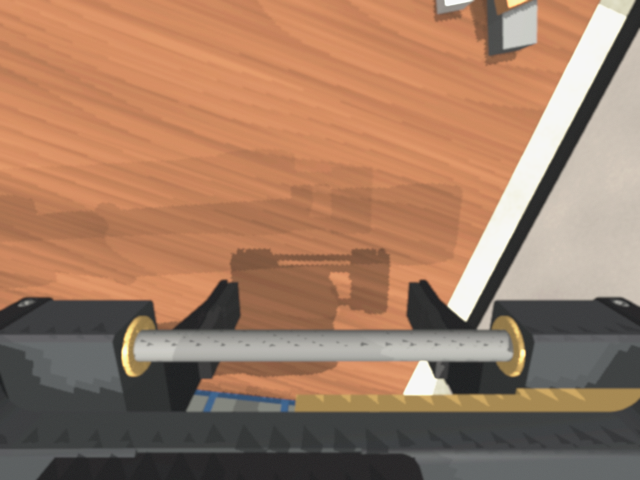

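Mat, top view: five white tubes at about (143,227), (230,223), (145,281), (190,278) and (234,277). The two yellow ones are off the mat and not meant. Next I measure lengths and poses.

```bash
cat > h.py <<'E'
import numpy as np,cv2
from bench import ctrl,get_image,camera_info
from scipy.spatial.transform import Rotation as Rn
def unproj(c,uv,z):
    K=c["intrinsics"];R=np.array(c["R"]);t=np.array(c["t"])
    uv=np.atleast_2d(np.asarray(uv,float))
    d=np.c_[(uv[:,0]-K[0,2])/K[0,0],(uv[:,1]-K[1,2])/K[1,1],np.ones(len(uv))]@R
    o=-R.T@t
    return o+d*((z-o[2])/d[:,2])[:,None]
def proj(c,X):
    p=np.atleast_2d(X)@np.array(c["R"]).T+np.array(c["t"]); p=p@np.array(c["intrinsics"]).T
    return p[:,:2]/p[:,2:]
def shot(n,f):
    c=camera_info(n); im=get_image(n)[:,:,::-1].copy(); cv2.imwrite(f"pics/{f}.png",im); return c,im
def crop(im,x0,y0,x1,y1,s,f): cv2.imwrite(f"pics/{f}.png",cv2.resize(im[y0:y1,x0:x1],None,fx=s,fy=s,interpolation=cv2.INTER_CUBIC))
def tubes(c,im,x0,y0,x1,y1,z=0.028,thr=140,amin=150):
    g=im[y0:y1,x0:x1].min(2); out=[]
    cs,_=cv2.findContours((g>thr).astype(np.uint8),cv2.RETR_EXTERNAL,cv2.CHAIN_APPROX_NONE)
    m=(g>thr).astype(np.uint8); n,l,st,ce=cv2.connectedComponentsWithStats(m)
    for i in range(1,n):
        if st[i,4]<amin: continue
        v,u=np.nonzero(l==i); P=unproj(c,np.c_[u+x0,v+y0],z)[:,:2]
        r=cv2.minAreaRect((P*1000).astype(np.float32)); 
        out.append((ce[i]+[x0,y0],r,st[i,4]))
    return out
E
python3 - <<'E'
from h import *
c=camera_info("top"); im=cv2.imread("pics/top0.png")
for o in tubes(c,im,118,195,265,325): print(o)
crop(im,110,180,270,330,4,"matc"); crop(im,270,170,420,320,4,"nestc"); crop(im,405,195,520,330,4,"trayc")
E
```

```text
(array([142.89292543, 226.56405354]), ((575.6221923828125, 433.2316589355469), (101.86677551269531, 27.270153045654297), 0.35646313428878784), np.int32(523))
(array([229.98536585, 222.80243902]), ((590.1065063476562, 234.5904998779297), (27.10016441345215, 81.31929779052734), 89.87642669677734), np.int32(410))
(array([144.25727412, 280.68912711]), ((451.1438903808594, 419.9726257324219), (120.66505432128906, 27.09250259399414), 1.006491780281067), np.int32(653))
(array([190.22365989, 277.97042514]), ((459.5514221191406, 317.2503967285156), (100.44904327392578, 27.264863967895508), 1.692221999168396), np.int32(541))
(array([234.21673004, 276.98288973]), ((464.75811767578125, 217.94210815429688), (101.78645324707031, 26.955944061279297), 4.630338668823242), np.int32(526))
```

View pics/matc.png

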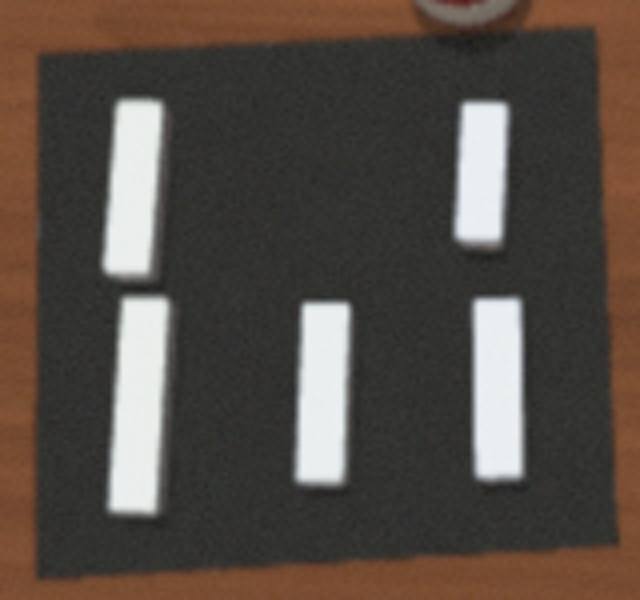

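View pics/nestc.png

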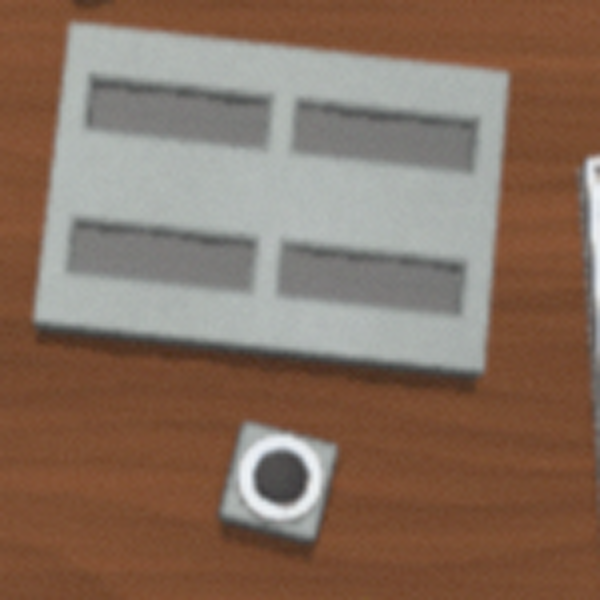

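View pics/trayc.png

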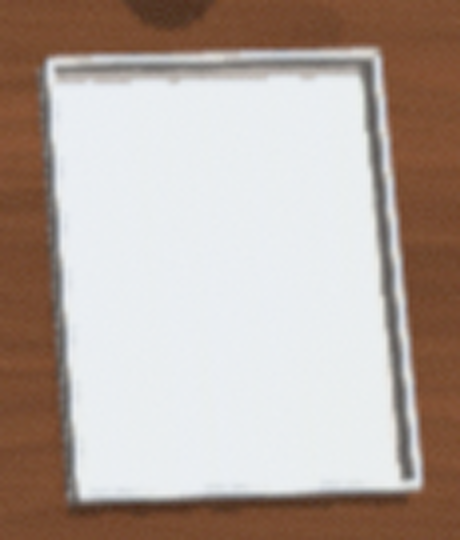

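Lengths are clear: 102, 81, 121, 100 and 102 mm. So short is (230,223), long is (145,281), and the three blanks are (143,227), (190,278) and (234,277). Next: nest, button and tray.

```bash
python3 - <<'E'
from h import *
c=camera_info("top")
print("cam",-c["R"].T@c["t"])
f=lambda pts,x0,y0:(np.array(pts,float)+.5)/4-.5+[x0,y0]
N=f([(70,22),(508,72),(484,369),(36,322)],270,170)
P=unproj(c,N,.03)[:,:2]; print("nest",P.round(4), np.linalg.norm(P-np.roll(P,-1,0),axis=1), P.mean(0)); print(np.degrees(np.arctan2(*(P[0]-P[1])[::-1])),np.degrees(np.arctan2(*(P[3]-P[2])[::-1])),np.degrees(np.arctan2(*(P[0]-P[3])[::-1])))
for q in [[(90,73),(272,95),(268,150),(85,128)],[(297,98),(478,118),(473,173),(292,153)],[(73,218),(257,237),(252,292),(67,272)],[(283,241),(465,261),(460,316),(277,296)]]:
    Q=unproj(c,f(q,270,170),.03)[:,:2]; print(Q.mean(0).round(4),np.linalg.norm(Q-np.roll(Q,-1,0),axis=1).round(4))
print("btn",unproj(c,f([(281,475)],270,170),.045))
T=f([(46,62),(378,50),(420,488),(74,502)],405,195)
P=unproj(c,T,.028)[:,:2]; print("tray",P.round(4), np.linalg.norm(P-np.roll(P,-1,0),axis=1), P.mean(0))
print(unproj(c,[(225,160)],.07),unproj(c,[(454,167)],.09))
E
```

```text
cam [0.28667555 0.06729789 1.34150057]
nest [[ 0.7091  0.1065]
 [ 0.6872 -0.1525]
 [ 0.5092 -0.1382]
 [ 0.529   0.1198]] [0.25993429 0.17858517 0.2588004  0.1806333 ] [ 0.60861128 -0.01611863]
85.1638650107458 85.61549796230683 -4.244436327321913
[0.6567 0.0411] [0.1075 0.0334 0.1076 0.0335]
[ 0.6461 -0.0801] [0.107  0.0335 0.1065 0.0335]
[0.5707 0.0484] [0.1071 0.0327 0.1073 0.0321]
[ 0.5604 -0.0728] [0.1063 0.0327 0.1063 0.0327]
btn [[ 0.44295    -0.02131397  0.045     ]]
tray [[ 0.6344 -0.1987]
 [ 0.6481 -0.3959]
 [ 0.3912 -0.4105]
 [ 0.3781 -0.2123]] [0.19768508 0.2573374  0.19862337 0.25667993] [ 0.51293827 -0.30436494]
[[0.72743321 0.24833067 0.07      ]] [[ 0.72207893 -0.27380878  0.09      ]]
```

```bash
cat >> h.py <<'E'
def Rt(yaw): # tool down, tool x at yaw deg
    y=np.radians(yaw); return np.array([[np.cos(y),np.sin(y),0],[np.sin(y),-np.cos(y),0],[0,0,-1.]])
def plan(x,y,z,yaw,s=None,prev=None):
    s=s or ctrl.get_state(); 
    if prev is None: p=np.array(s["position"]); R=Rn.from_rotvec(s["tool_rot"]).as_matrix()
    else: p=np.array(prev[:3]); R=Rt(prev[3])
    d=R.T@(np.array([x,y,z])-p); r=Rn.from_matrix(R.T@Rt(yaw)).as_rotvec()
    print("t",d.round(4),"r",r.round(4),"rows>=",np.linalg.norm(d)/.0625,np.degrees(np.linalg.norm(r))/10.7)
def st():
    s=ctrl.get_state(); R=Rn.from_rotvec(s["tool_rot"]).as_matrix()
    print("t=%.2f"%s["time"],"p",s["position"].round(4),"yaw %.2f"%np.degrees(np.arctan2(R[1,0],R[0,0])),"tilt %.2f"%np.degrees(np.arccos(-R[2,2])),"F",s["ft_force"].round(1),"w %.3f"%s["grip_width"],"q",s["joint_positions"].round(2))
E
python3 - <<'E'
from h import *
st(); plan(.5,-.25,.25,80); plan(.465,.218,.16,184.6,prev=(.5,-.25,.25,80))
E
```

```text
t=0.15 p [ 0.2109 -0.6143  0.197 ] yaw 18.96 tilt 0.08 F [-0.7  0.7  0.3] w 0.998 q [ 1.25  0.32 -0.07  1.45  0.02  1.37 -0.06]
t [ 0.3917 -0.2507 -0.0526] r [-1.4000e-03 -7.0000e-04 -1.0654e+00] rows>= 7.489233490797307 5.704840292828524
t [ 0.4548 -0.1157  0.09  ] r [-0.     -0.     -1.8256] rows>= 7.645740251931136 9.775700934579437
```

Call:
{"op": "carry_out", "data": {"commands": [{"tx": 0.392, "ty": -0.251, "tz": -0.053, "rz": -1.065, "jaw": 1}, {"tx": 0.392, "ty": -0.251, "tz": -0.053, "rz": -1.065, "jaw": 1}, {"tx": 0.392, "ty": -0.251, "tz": -0.053, "rz": -1.065, "jaw": 1}, {"tx": 0.392, "ty": -0.251, "tz": -0.053, "rz": -1.065, "jaw": 1}, {"tx": 0.392, "ty": -0.251, "tz": -0.053, "rz": -1.065, "jaw": 1}, {"tx": 0.392, "ty": -0.251, "tz": -0.053, "rz": -1.065, "jaw": 1}, {"tx": 0.392, "ty": -0.251, "tz": -0.053, "rz": -1.065, "jaw": 1}, {"tx": 0.392, "ty": -0.251, "tz": -0.053, "rz": -1.065, "jaw": 1}, {"tx": 0.392, "ty": -0.251, "tz": -0.053, "rz": -1.065, "jaw": 1}, {"tx": 0.392, "ty": -0.251, "tz": -0.053, "rz": -1.065, "jaw": 1}]}}

```text
invalid input
```

```bash
python3 - <<'E'
from h import *
st(); plan(.465,.218,.16,184.6)
E
```

```text
t=0.15 p [ 0.2109 -0.6143  0.197 ] yaw 18.96 tilt 0.08 F [-0.7  0.7  0.3] w 0.998 q [ 1.25  0.32 -0.07  1.45  0.02  1.37 -0.06]
t [ 0.5107 -0.7046  0.038 ] r [-4.000e-04 -2.100e-03 -2.891e+00] rows>= 13.936456726371183 15.480536622720253
```

Call:
{"op": "carry_out", "data": {"commands": [{"tx": 0.392, "ty": -0.251, "tz": -0.053, "rx": 0.0, "ry": 0.0, "rz": -1.065, "jaw": 1.0}, {"tx": 0.392, "ty": -0.251, "tz": -0.053, "rx": 0.0, "ry": 0.0, "rz": -1.065, "jaw": 1.0}, {"tx": 0.392, "ty": -0.251, "tz": -0.053, "rx": 0.0, "ry": 0.0, "rz": -1.065, "jaw": 1.0}, {"tx": 0.392, "ty": -0.251, "tz": -0.053, "rx": 0.0, "ry": 0.0, "rz": -1.065, "jaw": 1.0}, {"tx": 0.392, "ty": -0.251, "tz": -0.053, "rx": 0.0, "ry": 0.0, "rz": -1.065, "jaw": 1.0}, {"tx": 0.392, "ty": -0.251, "tz": -0.053, "rx": 0.0, "ry": 0.0, "rz": -1.065, "jaw": 1.0}, {"tx": 0.392, "ty": -0.251, "tz": -0.053, "rx": 0.0, "ry": 0.0, "rz": -1.065, "jaw": 1.0}, {"tx": 0.392, "ty": -0.251, "tz": -0.053, "rx": 0.0, "ry": 0.0, "rz": -1.065, "jaw": 1.0}, {"tx": 0.392, "ty": -0.251, "tz": -0.053, "rx": 0.0, "ry": 0.0, "rz": -1.065, "jaw": 1.0}, {"tx": 0.392, "ty": -0.251, "tz": -0.053, "rx": 0.0, "ry": 0.0, "rz": -1.065, "jaw": 1.0}]}}

```text
time: 1.4
position: [0.4994, -0.2512, 0.2504]
tool_rot: [-2.408, -2.017, 0.002]
ft_force: [-0.1, -1.6, 0.1]
grip_width: 1.005
```

```bash
python3 - <<'E'
from h import *
st(); plan(.465,.218,.16,184.6)
E
```

```text
t=1.40 p [ 0.4994 -0.2512  0.2504] yaw 79.90 tilt 0.08 F [-0.1 -1.6  0.1] w 1.005 q [ 0.85  0.13 -0.48  1.59  0.06  1.44  0.19]
t [ 0.456  -0.1161  0.0902] r [-1.5000e-03 -4.0000e-04 -1.8274e+00] rows>= 7.665496357441414 9.785183787511539
```

Call:
{"op": "carry_out", "data": {"commands": [{"tx": 0.456, "ty": -0.116, "tz": 0.09, "rx": 0.0, "ry": 0.0, "rz": -1.827, "jaw": 0.7}, {"tx": 0.456, "ty": -0.116, "tz": 0.09, "rx": 0.0, "ry": 0.0, "rz": -1.827, "jaw": 0.7}, {"tx": 0.456, "ty": -0.116, "tz": 0.09, "rx": 0.0, "ry": 0.0, "rz": -1.827, "jaw": 0.7}, {"tx": 0.456, "ty": -0.116, "tz": 0.09, "rx": 0.0, "ry": 0.0, "rz": -1.827, "jaw": 0.7}, {"tx": 0.456, "ty": -0.116, "tz": 0.09, "rx": 0.0, "ry": 0.0, "rz": -1.827, "jaw": 0.7}, {"tx": 0.456, "ty": -0.116, "tz": 0.09, "rx": 0.0, "ry": 0.0, "rz": -1.827, "jaw": 0.7}, {"tx": 0.456, "ty": -0.116, "tz": 0.09, "rx": 0.0, "ry": 0.0, "rz": -1.827, "jaw": 0.7}, {"tx": 0.456, "ty": -0.116, "tz": 0.09, "rx": 0.0, "ry": 0.0, "rz": -1.827, "jaw": 0.7}, {"tx": 0.456, "ty": -0.116, "tz": 0.09, "rx": 0.0, "ry": 0.0, "rz": -1.827, "jaw": 0.7}, {"tx": 0.456, "ty": -0.116, "tz": 0.09, "rx": 0.0, "ry": 0.0, "rz": -1.827, "jaw": 0.7}, {"tx": 0.456, "ty": -0.116, "tz": 0.09, "rx": 0.0, "ry": 0.0, "rz": -1.827, "jaw": 0.7}, {"tx": 0.456, "ty": -0.116, "tz": 0.09, "rx": 0.0, "ry": 0.0, "rz": -1.827, "jaw": 0.7}]}}

```text
time: 2.9
position: [0.4659, 0.2179, 0.1607]
tool_rot: [0.12, -3.139, 0.001]
ft_force: [0.3, -0.1, 0.5]
grip_width: 0.7
```

```bash
python3 - <<'E'
from h import *
st(); c,im=shot("wrist","w1"); print(proj(c,[[.465,.218,.028]]))
X=np.array([.465,.218,.028]);u=np.radians(4.6);a=np.array([np.cos(u),np.sin(u),0]);b=np.array([-a[1],a[0],0])
q=proj(c,[X+.05*i*a+.0125*j*b for i,j in((1,1),(1,-1),(-1,-1),(-1,1))]);print(q)
cv2.polylines(im,[q.round().astype(int)],True,(0,0,255),1);cv2.imwrite("pics/w1o.png",im)
E
```

```text
t=2.90 p [0.4659 0.2179 0.1607] yaw -175.61 tilt 0.03 F [ 0.3 -0.1  0.5] w 0.700 q [ 0.43  0.14 -0.98  1.81  0.12  1.26  1.06]
[[323.0619886 223.0051933]]
[[335.81231936 271.66347294]
 [310.70560779 271.7474345 ]
 [309.10660581 169.74814997]
 [336.5901378  169.64067489]]
```

View pics/w1o.png

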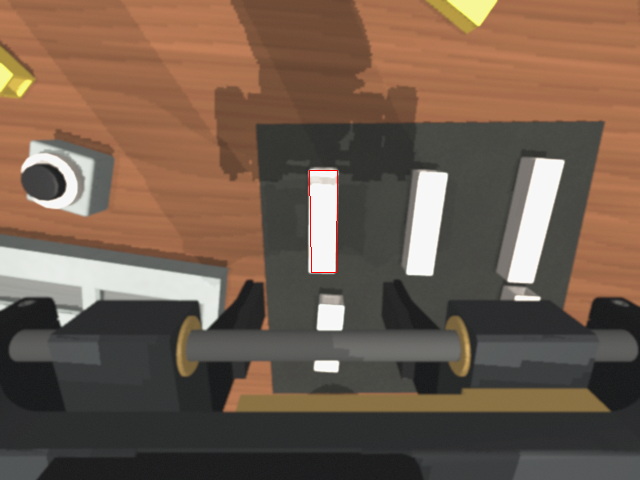

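```bash
python3 - <<'E'
from h import *
plan(.465,.218,.016,184.6)
E
```

```text
t [ 0.0008 -0.      0.1447] r [-0.0005 -0.     -0.0027] rows>= 2.3156361675953185 0.014619164820762276
```

Call:
{"op": "carry_out", "data": {"commands": [{"tx": 0.001, "ty": 0.0, "tz": 0.05, "rx": 0.0, "ry": 0.0, "rz": -0.003, "jaw": 0.7}, {"tx": 0.001, "ty": 0.0, "tz": 0.09, "rx": 0.0, "ry": 0.0, "rz": -0.003, "jaw": 0.7}, {"tx": 0.001, "ty": 0.0, "tz": 0.12, "rx": 0.0, "ry": 0.0, "rz": -0.003, "jaw": 0.7}, {"tx": 0.001, "ty": 0.0, "tz": 0.145, "rx": 0.0, "ry": 0.0, "rz": -0.003, "jaw": 0.7}, {"tx": 0.001, "ty": 0.0, "tz": 0.145, "rx": 0.0, "ry": 0.0, "rz": -0.003, "jaw": 0.7}, {"tx": 0.001, "ty": 0.0, "tz": 0.145, "rx": 0.0, "ry": 0.0, "rz": -0.003, "jaw": 0.0}, {"tx": 0.001, "ty": 0.0, "tz": 0.145, "rx": 0.0, "ry": 0.0, "rz": -0.003, "jaw": 0.0}, {"tx": 0.001, "ty": 0.0, "tz": 0.145, "rx": 0.0, "ry": 0.0, "rz": -0.003, "jaw": 0.0}, {"tx": 0.001, "ty": 0.0, "tz": 0.145, "rx": 0.0, "ry": 0.0, "rz": -0.003, "jaw": 0.0}, {"tx": 0.001, "ty": 0.0, "tz": 0.145, "rx": 0.0, "ry": 0.0, "rz": -0.003, "jaw": 0.0}], "grip_force": 40}}

```text
time: 4.2
position: [0.4646, 0.2191, 0.016]
tool_rot: [-0.132, 3.139, -0.0]
ft_force: [-0.2, -0.6, -0.5]
grip_width: 0.218
```

```bash
python3 - <<'E'
from h import *
st(); plan(.465,.218,.12,184.6);plan(.5604,-.0728,.12,85.3,prev=(.465,.218,.12,184.6))
E
```

```text
t=4.20 p [0.4646 0.2191 0.016 ] yaw -175.18 tilt 0.02 F [-0.2 -0.6 -0.5] w 0.218 q [ 0.32  0.34 -0.92  1.96  0.32  1.    0.91]
t [-0.0004 -0.0011 -0.104 ] r [-0.0001  0.0003  0.0039] rows>= 1.6645158880982005 0.02077338590123711
t [-0.0718 -0.2975  0.    ] r [0.     0.     1.7331] rows>= 4.89677902299052 9.280373831775703
```

```bash
python3 - <<'E'
from h import *
c,im=shot("wrist","w2"); st()
E
```

```text
t=4.25 p [0.4645 0.219  0.0159] yaw -175.18 tilt 0.01 F [-0.1  0.2 -0.9] w 0.172 q [ 0.32  0.34 -0.92  1.96  0.32  1.    0.91]
```

View pics/w2.png

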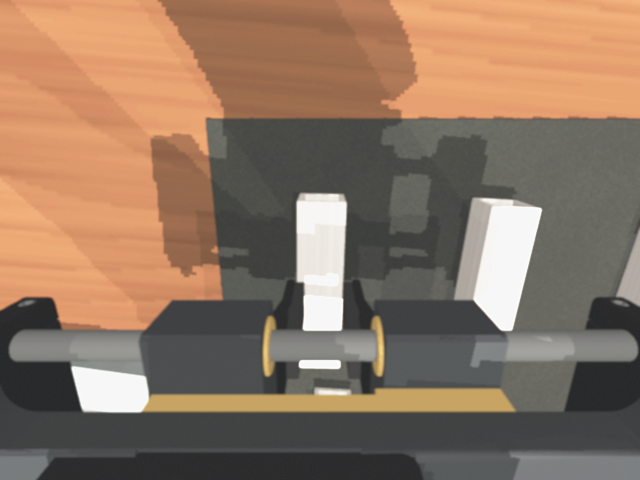

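Call:
{"op": "carry_out", "data": {"commands": [{"tx": 0.0, "ty": 0.0, "tz": 0.0, "rx": 0.0, "ry": 0.0, "rz": 0.0, "jaw": 0.0}, {"tx": 0.0, "ty": 0.0, "tz": 0.0, "rx": 0.0, "ry": 0.0, "rz": 0.0, "jaw": 0.0}, {"tx": 0.0, "ty": 0.0, "tz": 0.0, "rx": 0.0, "ry": 0.0, "rz": 0.0, "jaw": 0.0}]}}

```text
time: 4.62
position: [0.4645, 0.2191, 0.0158]
tool_rot: [0.132, -3.139, 0.0]
ft_force: [-0.7, 0.1, 0.0]
grip_width: 0.005
```

```bash
python3 - <<'E'
from h import *
c,im=shot("wrist","w3"); st(); crop(im,250,170,420,400,3,"w3c")
E
```

```text
t=4.67 p [0.4644 0.2191 0.0158] yaw -175.18 tilt 0.01 F [ 0.7 -0.4 -0.2] w 0.004 q [ 0.32  0.34 -0.92  1.96  0.32  1.    0.91]
```

View pics/w3c.png

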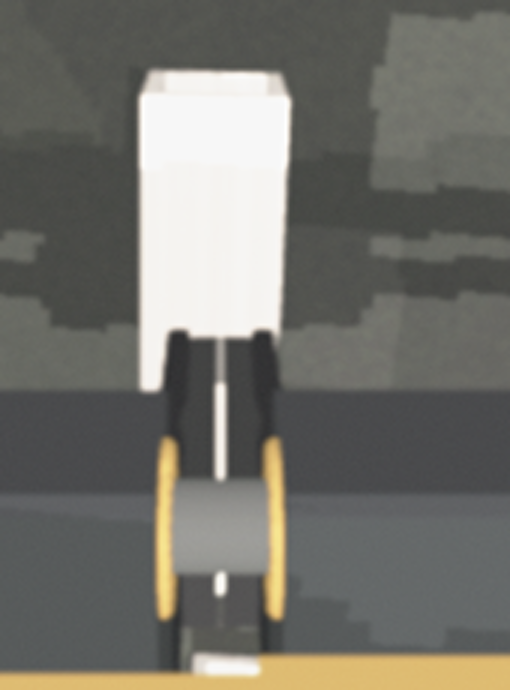

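```bash
python3 - <<'E'
from h import *
c,im=shot("scene","s3"); crop(im,320,150,520,350,3,"s3c"); print(proj(c,[ctrl.get_state()["position"]]))
c,im=shot("top","t3");crop(im,110,180,270,330,4,"t3c")
E
```

```text
[[400.40510584 258.14506561]]
```

View pics/s3c.png

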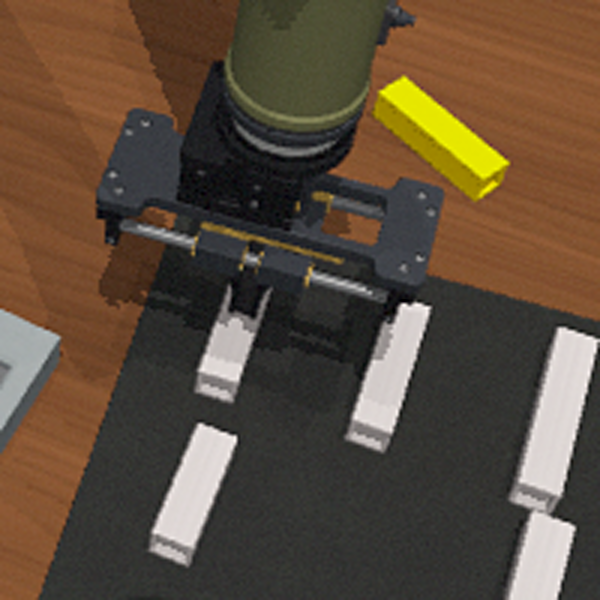

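View pics/t3c.png

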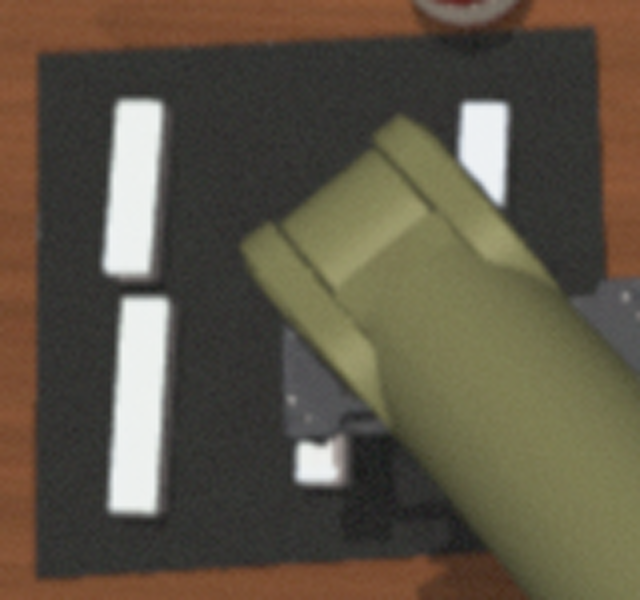

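Call:
{"op": "carry_out", "data": {"commands": [{"tx": 0.0, "ty": 0.001, "tz": 0.0, "rx": 0.0, "ry": 0.0, "rz": 0.0, "jaw": 0.7}, {"tx": 0.0, "ty": 0.001, "tz": 0.0, "rx": 0.0, "ry": 0.0, "rz": 0.0, "jaw": 0.7}, {"tx": 0.0, "ty": 0.001, "tz": 0.0, "rx": 0.0, "ry": 0.0, "rz": 0.0, "jaw": 0.7}, {"tx": 0.0, "ty": 0.001, "tz": 0.0, "rx": 0.0, "ry": 0.0, "rz": 0.0, "jaw": 0.7}, {"tx": 0.0, "ty": 0.001, "tz": 0.0, "rx": 0.0, "ry": 0.0, "rz": 0.0, "jaw": 0.7}, {"tx": 0.0, "ty": 0.001, "tz": 0.006, "rx": 0.0, "ry": 0.0, "rz": 0.0, "jaw": 0.7}, {"tx": 0.0, "ty": 0.001, "tz": 0.0095, "rx": 0.0, "ry": 0.0, "rz": 0.0, "jaw": 0.7}]}}

```text
time: 5.65
position: [0.4641, 0.2199, 0.0057]
tool_rot: [0.132, -3.138, 0.0]
ft_force: [-0.1, 0.6, -0.3]
grip_width: 0.675
```

```bash
python3 - <<'E'
from h import *
c,im=shot("wrist","w4"); st(); crop(im,200,150,460,400,3,"w4c")
E
```

```text
t=5.70 p [0.4638 0.2198 0.0054] yaw -175.17 tilt 0.07 F [-0.2 -0.7  0.8] w 0.682 q [ 0.31  0.36 -0.91  1.97  0.34  0.98  0.89]
```

View pics/w4c.png

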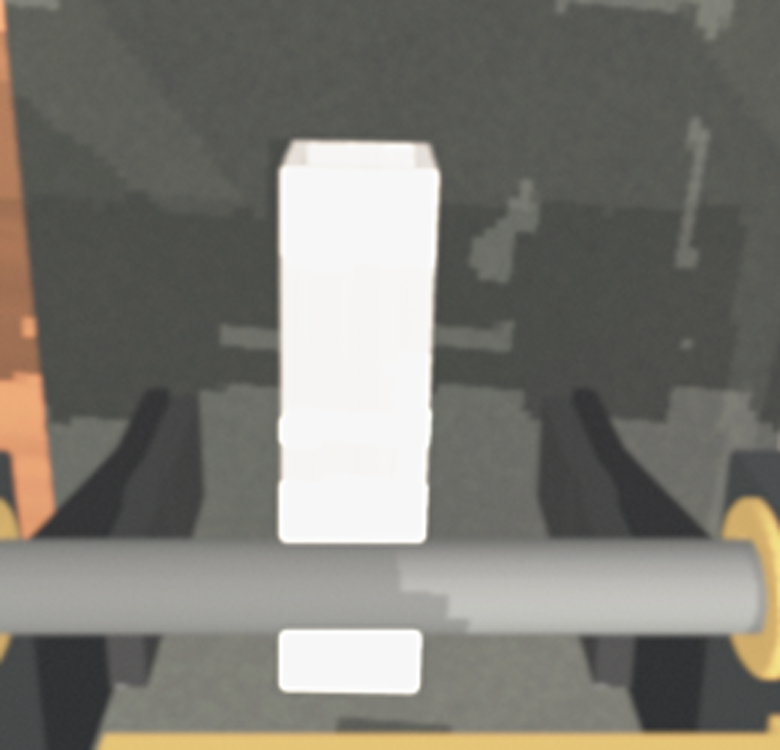

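Call:
{"op": "carry_out", "data": {"commands": [{"tx": 0.0, "ty": -0.0015, "tz": 0.0, "rx": 0.0, "ry": 0.0, "rz": 0.0, "jaw": 0.0}, {"tx": 0.0, "ty": -0.0015, "tz": 0.0, "rx": 0.0, "ry": 0.0, "rz": 0.0, "jaw": 0.0}, {"tx": 0.0, "ty": -0.0015, "tz": 0.0, "rx": 0.0, "ry": 0.0, "rz": 0.0, "jaw": 0.0}, {"tx": 0.0, "ty": -0.0015, "tz": 0.0, "rx": 0.0, "ry": 0.0, "rz": 0.0, "jaw": 0.0}, {"tx": 0.0, "ty": -0.0015, "tz": 0.0, "rx": 0.0, "ry": 0.0, "rz": 0.0, "jaw": 0.0}, {"tx": 0.0, "ty": -0.0015, "tz": 0.0, "rx": 0.0, "ry": 0.0, "rz": 0.0, "jaw": 0.0}, {"tx": 0.0, "ty": -0.0015, "tz": 0.0, "rx": 0.0, "ry": 0.0, "rz": 0.0, "jaw": 0.0}]}}

```text
time: 6.58
position: [0.4645, 0.2186, 0.0063]
tool_rot: [0.132, -3.139, 0.0]
ft_force: [-1.2, 0.7, 0.8]
grip_width: 0.032
```

```bash
python3 - <<'E'
from h import *
c,im=shot("wrist","w5"); st(); crop(im,200,150,460,400,3,"w5c")
E
```

```text
t=6.62 p [0.4645 0.2186 0.0063] yaw -175.17 tilt 0.00 F [ 1.3 -0.   0.8] w 0.020 q [ 0.32  0.35 -0.91  1.97  0.34  0.98  0.9 ]
```

View pics/w5c.png

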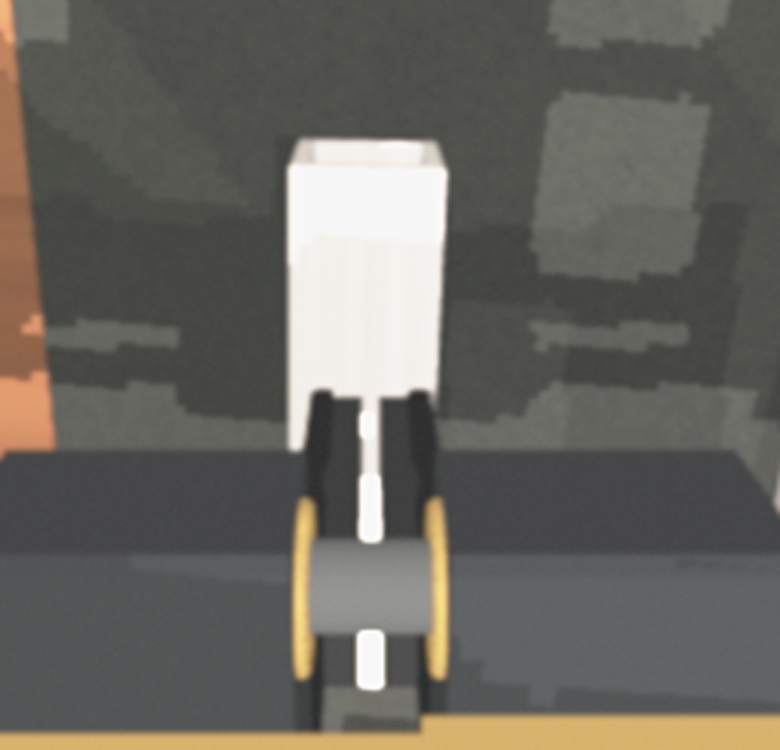

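```bash
python3 - <<'E'
from h import *
s=ctrl.get_state(); c=camera_info("wrist"); p=s["position"]; print(p)
for dz in (0,.01,.019,.022,.03,.04): print(dz,proj(c,[p+[0,0,dz]]))
b=np.array([.08,-.996,0]); print(proj(c,[p+b*.0304,p-b*.0304]))
cs=camera_info("scene")
for dz in (0,.01,.02,.03,.04): print(dz,proj(cs,[p+[0,0,dz]]))
print(-c["R"].T@c["t"])
E
```

```text
[0.46452572 0.21858434 0.00631357]
0 [[322.60311261 280.72681888]]
0.01 [[322.57570764 288.02788529]]
0.019 [[322.54862256 295.24373009]]
0.022 [[322.53902577 297.80044786]]
0.03 [[322.51189267 305.02908488]]
0.04 [[322.4744392  315.00721335]]
[[270.85754023 280.53950563]
 [374.33626143 280.91408716]]
0 [[399.55306618 260.79035837]]
0.01 [[400.18714543 257.94584433]]
0.02 [[400.83120847 255.05654243]]
0.03 [[401.48549298 252.12138648]]
0.04 [[402.15024423 249.13927616]]
[0.38189073 0.21195054 0.19304679]
```

```bash
python3 - <<'E'
from h import *
s=ctrl.get_state(); c=camera_info("wrist"); p=s["position"]
print(proj(c,[p+[-.0095,0,0],p+[.0095,0,0],[p[0]-.0095,p[1],.028],[p[0]+.0095,p[1],.028]]))
c,im=shot("scene","s5"); crop(im,360,200,460,300,6,"s5c"); print((proj(c,[p,p+[-.0095,0,0],p+[.0095,0,0],[p[0],p[1],.028]])-[360,200])*6)
E
```

```text
[[323.97269493 265.68185367]
 [321.271066   295.35945142]
 [324.06665582 281.01266074]
 [321.05994984 313.54293219]]
[[237.31839708 364.74215024]
 [246.89420473 342.53188337]
 [227.64652495 387.17523044]
 [245.64495484 327.38875853]]
```

View pics/s5c.png

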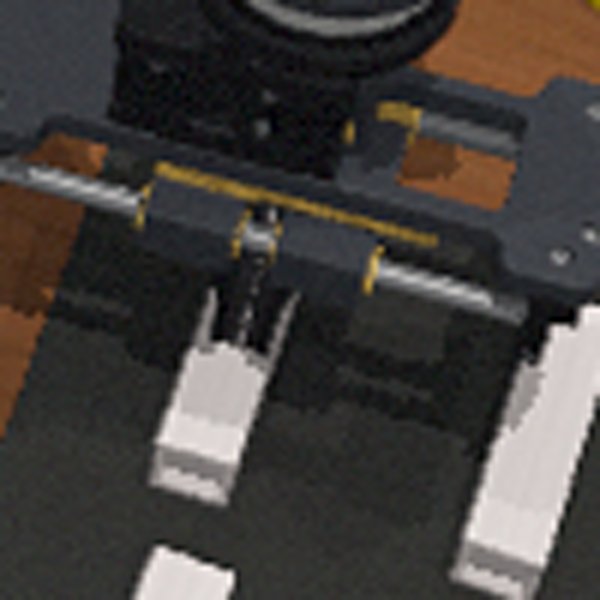

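Call:
{"op": "carry_out", "data": {"commands": [{"tx": 0.0, "ty": 0.0, "tz": -0.01, "rx": 0.0, "ry": 0.0, "rz": 0.0, "jaw": 0.0}, {"tx": 0.0, "ty": 0.0, "tz": -0.02, "rx": 0.0, "ry": 0.0, "rz": 0.0, "jaw": 0.0}, {"tx": 0.0, "ty": 0.0, "tz": -0.03, "rx": 0.0, "ry": 0.0, "rz": 0.0, "jaw": 0.0}, {"tx": 0.0, "ty": 0.0, "tz": -0.04, "rx": 0.0, "ry": 0.0, "rz": 0.0, "jaw": 0.0}, {"tx": 0.0, "ty": 0.0, "tz": -0.05, "rx": 0.0, "ry": 0.0, "rz": 0.0, "jaw": 0.0}, {"tx": 0.0, "ty": 0.0, "tz": -0.05, "rx": 0.0, "ry": 0.0, "rz": 0.0, "jaw": 0.0}]}}

```text
time: 7.42
position: [0.4652, 0.2188, 0.0573]
tool_rot: [-0.132, 3.137, 0.0]
ft_force: [-0.0, -0.4, -0.3]
grip_width: 0.007
```

```bash
python3 - <<'E'
from h import *
st(); c,im=shot("wrist","w6"); crop(im,200,130,460,400,2.4,"w6c")
c,im=shot("scene","s6"); crop(im,360,200,460,300,6,"s6c")
E
```

```text
t=7.42 p [0.4652 0.2188 0.0573] yaw -175.18 tilt 0.10 F [-0.  -0.4 -0.3] w 0.007 q [ 0.37  0.27 -0.95  1.92  0.26  1.07  0.96]
```

View pics/w6c.png

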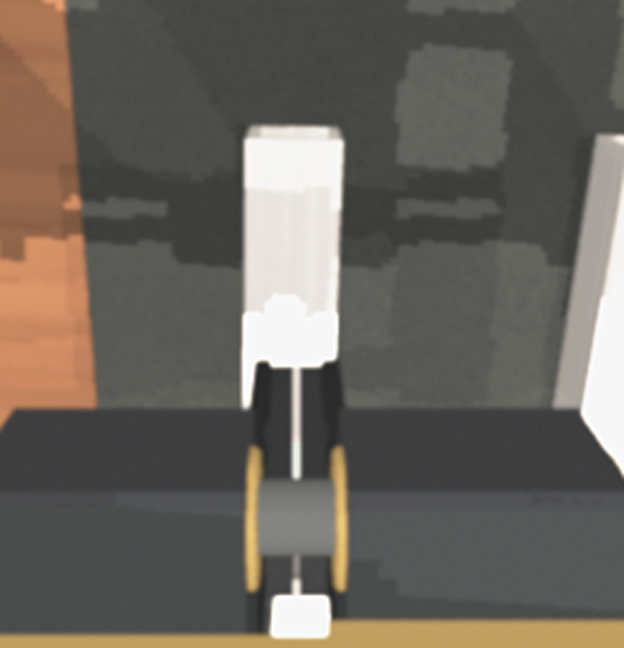

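View pics/s6c.png

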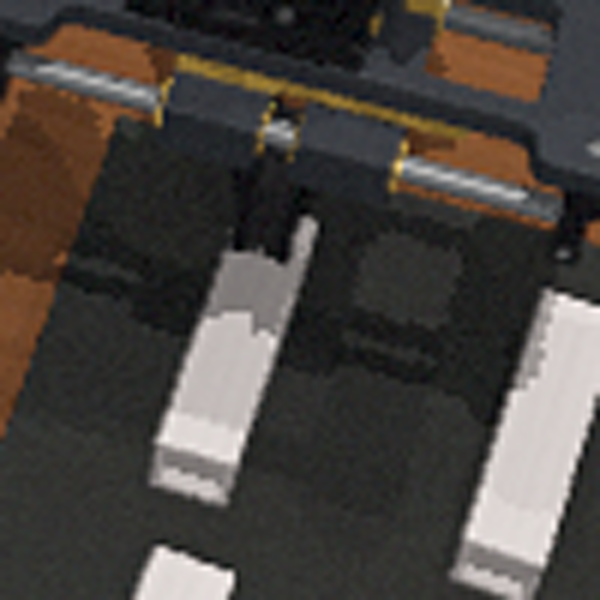

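```bash
python3 - <<'E'
from h import *
s=ctrl.get_state(); p=s["position"]; cs=camera_info("scene"); cw=camera_info("wrist")
for dz in (0,.01,.015,.02,.025):
  print(dz,[((proj(cs,[p+[dx,0,dz]])-[360,200])*6).round(0)[0] for dx in(-.0095,0,.0095)], [proj(cw,[p+[dx,0,dz]]).round(0)[0] for dx in(-.0095,0,.0095)])
E
python3 -c "
import cv2;im=cv2.imread('pics/w4.png');cv2.imwrite('pics/w4d.png',cv2.resize(im[260:400,180:300],None,fx=5,fy=5,interpolation=cv2.INTER_NEAREST))"
```

```text
0 [array([266., 254.]), array([256., 276.]), array([246., 299.])] [array([324., 266.]), array([323., 281.]), array([321., 295.])]
0.01 [array([270., 235.]), array([261., 258.]), array([250., 281.])] [array([324., 272.]), array([323., 288.]), array([321., 303.])]
0.015 [array([273., 226.]), array([263., 249.]), array([253., 272.])] [array([324., 276.]), array([323., 292.]), array([321., 307.])]
0.02 [array([275., 216.]), array([265., 239.]), array([255., 262.])] [array([324., 280.]), array([323., 296.]), array([321., 312.])]
0.025 [array([277., 207.]), array([267., 230.]), array([257., 253.])] [array([324., 284.]), array([322., 300.]), array([321., 317.])]
```

View pics/w4d.png

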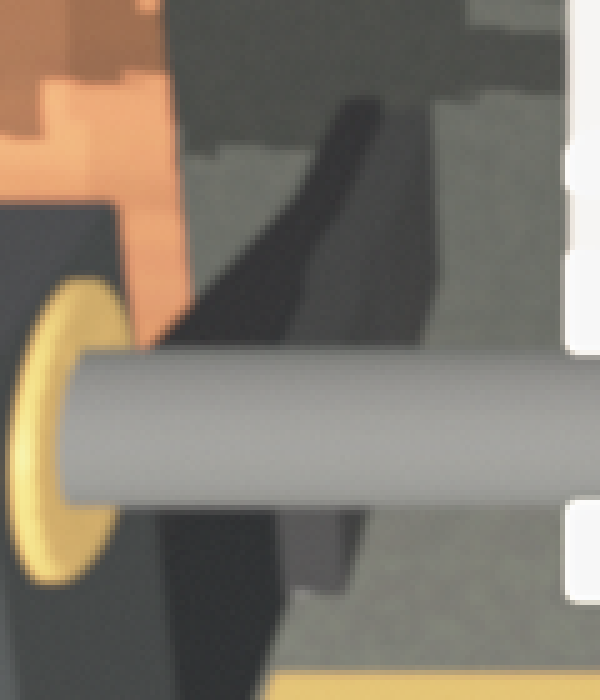

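Reading the tip rows in both views, wrist at about row 281 and scene crop at about (259,255), the real fingertips end about 22 mm short of the reported TCP. The jaws therefore shut above the tube, which did not move. I'll descend that much lower.

```bash
python3 - <<'E'
from h import *
plan(.465,.218,-.006,184.6)
E
```

```text
t [-0.0005 -0.0004  0.0623] r [-0.0003 -0.      0.0037] rows>= 0.9964644767623113 0.020149282613474276
```

Call:
{"op": "carry_out", "data": {"commands": [{"tx": 0.0, "ty": 0.0, "tz": 0.0, "rx": 0.0, "ry": 0.0, "rz": 0.004, "jaw": 0.7}, {"tx": 0.0, "ty": 0.0, "tz": 0.0, "rx": 0.0, "ry": 0.0, "rz": 0.004, "jaw": 0.7}, {"tx": 0.0, "ty": 0.0, "tz": 0.0, "rx": 0.0, "ry": 0.0, "rz": 0.004, "jaw": 0.7}, {"tx": 0.0, "ty": 0.0, "tz": 0.0, "rx": 0.0, "ry": 0.0, "rz": 0.004, "jaw": 0.7}, {"tx": 0.0, "ty": 0.0, "tz": 0.02, "rx": 0.0, "ry": 0.0, "rz": 0.004, "jaw": 0.7}, {"tx": 0.0, "ty": 0.0, "tz": 0.04, "rx": 0.0, "ry": 0.0, "rz": 0.004, "jaw": 0.7}, {"tx": 0.0, "ty": 0.0, "tz": 0.055, "rx": 0.0, "ry": 0.0, "rz": 0.004, "jaw": 0.7}, {"tx": 0.0, "ty": 0.0, "tz": 0.062, "rx": 0.0, "ry": 0.0, "rz": 0.004, "jaw": 0.7}, {"tx": 0.0, "ty": 0.0, "tz": 0.062, "rx": 0.0, "ry": 0.0, "rz": 0.004, "jaw": 0.7}]}}

```text
time: 8.65
position: [0.464, 0.2186, -0.0063]
tool_rot: [0.127, -3.138, 0.0]
ft_force: [0.7, -0.1, -0.6]
grip_width: 0.695
```

Call:
{"op": "carry_out", "data": {"commands": [{"tx": 0.0, "ty": 0.0, "tz": 0.0, "rx": 0.0, "ry": 0.0, "rz": 0.0, "jaw": 0.0}, {"tx": 0.0, "ty": 0.0, "tz": 0.0, "rx": 0.0, "ry": 0.0, "rz": 0.0, "jaw": 0.0}, {"tx": 0.0, "ty": 0.0, "tz": 0.0, "rx": 0.0, "ry": 0.0, "rz": 0.0, "jaw": 0.0}, {"tx": 0.0, "ty": 0.0, "tz": 0.0, "rx": 0.0, "ry": 0.0, "rz": 0.0, "jaw": 0.0}, {"tx": 0.0, "ty": 0.0, "tz": 0.0, "rx": 0.0, "ry": 0.0, "rz": 0.0, "jaw": 0.0}, {"tx": 0.0, "ty": 0.0, "tz": 0.0, "rx": 0.0, "ry": 0.0, "rz": 0.0, "jaw": 0.0}]}}

```text
time: 9.4
position: [0.4647, 0.2181, -0.0055]
tool_rot: [-0.125, 3.139, -0.001]
ft_force: [0.1, -2.3, 2.4]
grip_width: 0.281
```

```bash
python3 - <<'E'
from h import *
st(); c,im=shot("wrist","w7"); crop(im,200,150,460,400,2.4,"w7c")
c,im=shot("scene","s7"); crop(im,360,200,460,300,6,"s7c");st()
E
```

```text
t=9.40 p [ 0.4647  0.2181 -0.0055] yaw -175.42 tilt 0.05 F [ 0.1 -2.3  2.4] w 0.281 q [ 0.3   0.37 -0.9   1.97  0.36  0.96  0.88]
t=9.50 p [ 0.4647  0.2181 -0.0055] yaw -175.42 tilt 0.05 F [ 0.2 -1.9  3.2] w 0.283 q [ 0.3   0.37 -0.9   1.97  0.36  0.96  0.88]
```

View pics/w7c.png

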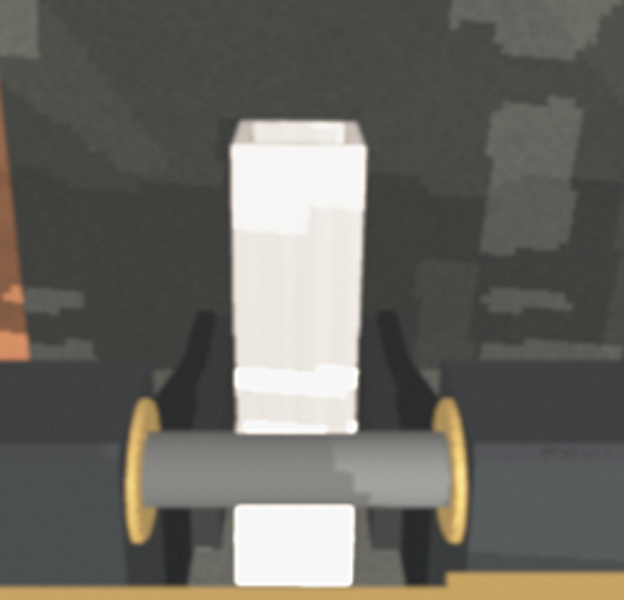

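Gripped: width 0.28, which is about 24.5 mm. That confirms the 22 mm offset. Lifting to check the hold.

Call:
{"op": "carry_out", "data": {"commands": [{"tx": 0.0, "ty": 0.0, "tz": -0.03, "rx": 0.0, "ry": 0.0, "rz": 0.0, "jaw": 0.0}, {"tx": 0.0, "ty": 0.0, "tz": -0.07, "rx": 0.0, "ry": 0.0, "rz": 0.0, "jaw": 0.0}, {"tx": 0.0, "ty": 0.0, "tz": -0.11, "rx": 0.0, "ry": 0.0, "rz": 0.0, "jaw": 0.0}, {"tx": 0.0, "ty": 0.0, "tz": -0.11, "rx": 0.0, "ry": 0.0, "rz": 0.0, "jaw": 0.0}], "grip_force": 50}}

```text
time: 10.0
position: [0.4663, 0.22, 0.1066]
tool_rot: [-0.126, 3.134, 0.002]
ft_force: [-0.1, 0.5, -3.1]
grip_width: 0.28
```

```bash
python3 - <<'E'
from h import *
st(); c,im=shot("wrist","w8"); crop(im,200,130,460,400,2.2,"w8c")
# pocket offsets in nest frame
plan(.5604,-.0728,.10,85.3)
E
```

```text
t=10.00 p [0.4663 0.22   0.1066] yaw -175.39 tilt 0.32 F [-0.1  0.5 -3.1] w 0.280 q [ 0.41  0.21 -0.99  1.87  0.19  1.15  1.01]
t [-0.0718 -0.2984  0.0047] r [1.600e-03 1.300e-03 1.733e+00] rows>= 4.911320901492504 9.279852102622714
```

View pics/w8c.png

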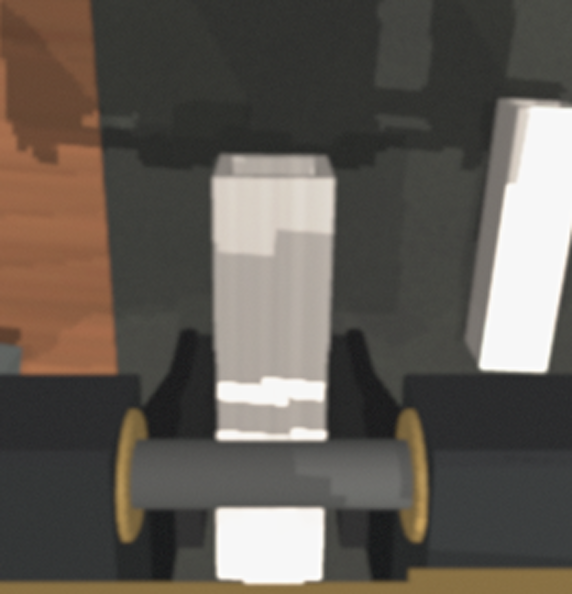

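Call:
{"op": "carry_out", "data": {"commands": [{"tx": -0.072, "ty": -0.298, "tz": 0.0, "rx": 0.001, "ry": 0.001, "rz": 1.733, "jaw": 0.0}, {"tx": -0.072, "ty": -0.298, "tz": 0.0, "rx": 0.001, "ry": 0.001, "rz": 1.733, "jaw": 0.0}, {"tx": -0.072, "ty": -0.298, "tz": 0.0, "rx": 0.001, "ry": 0.001, "rz": 1.733, "jaw": 0.0}, {"tx": -0.072, "ty": -0.298, "tz": 0.0, "rx": 0.001, "ry": 0.001, "rz": 1.733, "jaw": 0.0}, {"tx": -0.072, "ty": -0.298, "tz": 0.0, "rx": 0.001, "ry": 0.001, "rz": 1.733, "jaw": 0.0}, {"tx": -0.072, "ty": -0.298, "tz": 0.0, "rx": 0.001, "ry": 0.001, "rz": 1.733, "jaw": 0.0}, {"tx": -0.072, "ty": -0.298, "tz": 0.0, "rx": 0.001, "ry": 0.001, "rz": 1.733, "jaw": 0.0}, {"tx": -0.072, "ty": -0.298, "tz": 0.0, "rx": 0.001, "ry": 0.001, "rz": 1.733, "jaw": 0.0}, {"tx": -0.072, "ty": -0.298, "tz": 0.0, "rx": 0.001, "ry": 0.001, "rz": 1.733, "jaw": 0.0}, {"tx": -0.072, "ty": -0.298, "tz": 0.0, "rx": 0.001, "ry": 0.001, "rz": 1.733, "jaw": 0.0}, {"tx": -0.072, "ty": -0.298, "tz": 0.0, "rx": 0.001, "ry": 0.001, "rz": 1.733, "jaw": 0.0}, {"tx": -0.072, "ty": -0.298, "tz": 0.0, "rx": 0.001, "ry": 0.001, "rz": 1.733, "jaw": 0.0}]}}

```text
time: 11.55
position: [0.5593, -0.0725, 0.1029]
tool_rot: [-2.307, -2.128, 0.004]
ft_force: [-0.1, -0.0, -1.9]
grip_width: 0.278
```

```bash
cat >> h.py <<'E'
NC=np.array([.6086,-.0161]);NY=-4.7
def nest_pts(C=NC,yaw=NY):
    u=np.radians(yaw);a=np.array([np.cos(u),np.sin(u)]);b=np.array([-a[1],a[0]]);L=[]
    f=lambda X,Y,z:[*(C+X*a+Y*b),z]
    L.append([f(i*.09,j*.13,.03) for i,j in((1,1),(1,-1),(-1,-1),(-1,1))])
    for X in(-.043,.043):
        for Y in(-.061,.061): L.append([f(X+i*.0145,Y+j*.052,.03) for i,j in((1,1),(1,-1),(-1,-1),(-1,1))])
    return L
E
python3 - <<'E'
from h import *
st(); c,im=shot("wrist","w9")
for L in nest_pts(): cv2.polylines(im,[proj(c,L).round().astype(int)],True,(0,0,255),1)
cv2.imwrite("pics/w9o.png",im)
E
```

```text
t=11.55 p [ 0.5593 -0.0725  0.1029] yaw 85.37 tilt 0.21 F [-0.1 -0.  -1.9] w 0.278 q [ 0.58  0.26 -0.57  1.77  0.15  1.16 -0.11]
```

View pics/w9o.png

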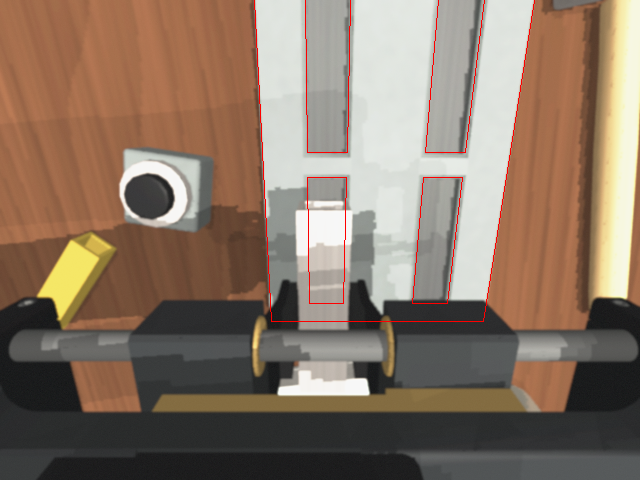

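```bash
python3 - <<'E'
from h import *
plan(.5607,-.0734,.011,85.3)
E
```

```text
t [-0.0008  0.0015  0.0923] r [-0.0029 -0.0001  0.0009] rows>= 1.47679634098547 0.016369257325860486
```

Call:
{"op": "carry_out", "data": {"commands": [{"tx": -0.001, "ty": 0.001, "tz": 0.03, "rx": -0.003, "ry": 0.0, "rz": 0.001, "jaw": 0.0}, {"tx": -0.001, "ty": 0.001, "tz": 0.055, "rx": -0.003, "ry": 0.0, "rz": 0.001, "jaw": 0.0}, {"tx": -0.001, "ty": 0.001, "tz": 0.072, "rx": -0.003, "ry": 0.0, "rz": 0.001, "jaw": 0.0}, {"tx": -0.001, "ty": 0.001, "tz": 0.078, "rx": -0.003, "ry": 0.0, "rz": 0.001, "jaw": 0.0}, {"tx": -0.001, "ty": 0.001, "tz": 0.078, "rx": -0.003, "ry": 0.0, "rz": 0.001, "jaw": 0.0}]}}

```text
time: 12.22
position: [0.5611, -0.0737, 0.0264]
tool_rot: [2.311, 2.127, 0.002]
ft_force: [-0.5, -0.7, -1.3]
grip_width: 0.271
```

```bash
python3 - <<'E'
from h import *
st(); plan(.5607,-.0734,.011,85.3)
c,im=shot("wrist","w10"); crop(im,200,180,460,400,2.4,"w10c")
E
```

```text
t=12.22 p [ 0.5611 -0.0737  0.0264] yaw 85.25 tilt 0.10 F [-0.5 -0.7 -1.3] w 0.271 q [ 0.55  0.34 -0.55  1.84  0.21  1.02 -0.16]
t [ 0.0003 -0.0005  0.0154] r [ 0.0018  0.     -0.0008] rows>= 0.2466915264873779 0.010458376099229677
```

View pics/w10c.png

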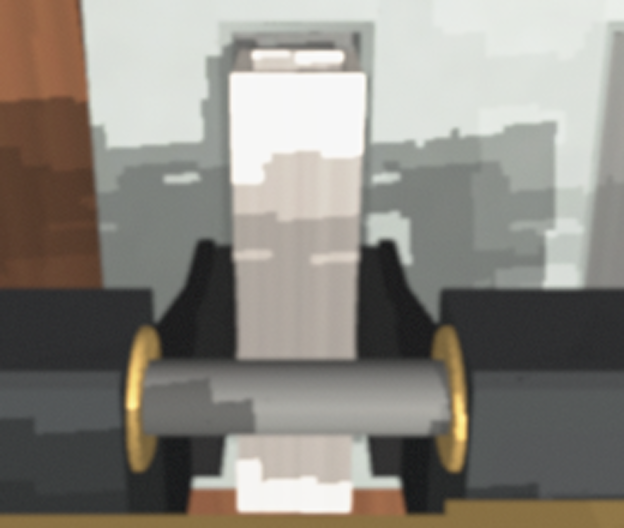

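Call:
{"op": "carry_out", "data": {"commands": [{"tx": 0.0, "ty": 0.0, "tz": 0.004, "rx": 0.002, "ry": 0.0, "rz": 0.0, "jaw": 0.0}, {"tx": 0.0, "ty": 0.0, "tz": 0.008, "rx": 0.002, "ry": 0.0, "rz": 0.0, "jaw": 0.0}, {"tx": 0.0, "ty": 0.0, "tz": 0.012, "rx": 0.002, "ry": 0.0, "rz": 0.0, "jaw": 0.0}, {"tx": 0.0, "ty": 0.0, "tz": 0.0145, "rx": 0.002, "ry": 0.0, "rz": 0.0, "jaw": 0.0}, {"tx": 0.0, "ty": 0.0, "tz": 0.0145, "rx": 0.002, "ry": 0.0, "rz": 0.0, "jaw": 0.0}]}}

```text
time: 12.9
position: [0.561, -0.0738, 0.0117]
tool_rot: [-2.312, -2.127, 0.0]
ft_force: [0.1, -0.5, -2.3]
grip_width: 0.277
```

```bash
python3 - <<'E'
from h import *
st()
c,im=shot("wrist","w11"); crop(im,200,180,460,400,2.4,"w11c")
E
```

```text
t=12.90 p [ 0.561  -0.0738  0.0117] yaw 85.24 tilt 0.02 F [ 0.1 -0.5 -2.3] w 0.277 q [ 0.55  0.36 -0.54  1.85  0.22  0.99 -0.17]
```

View pics/w11c.png

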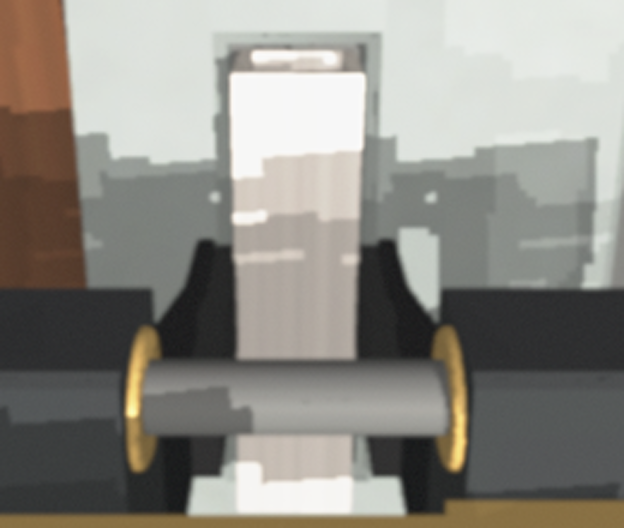

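It sits in the pocket without contact force. I'll lower one more millimetre, release, lift and look.

Call:
{"op": "carry_out", "data": {"commands": [{"tx": 0.0, "ty": 0.0, "tz": 0.001, "rx": 0.0, "ry": 0.0, "rz": 0.0, "jaw": 0.0}, {"tx": 0.0, "ty": 0.0, "tz": 0.001, "rx": 0.0, "ry": 0.0, "rz": 0.0, "jaw": 0.55}, {"tx": 0.0, "ty": 0.0, "tz": 0.001, "rx": 0.0, "ry": 0.0, "rz": 0.0, "jaw": 0.55}, {"tx": 0.0, "ty": 0.0, "tz": 0.001, "rx": 0.0, "ry": 0.0, "rz": 0.0, "jaw": 0.55}, {"tx": 0.0, "ty": 0.0, "tz": 0.001, "rx": 0.0, "ry": 0.0, "rz": 0.0, "jaw": 0.55}, {"tx": 0.0, "ty": 0.0, "tz": -0.03, "rx": 0.0, "ry": 0.0, "rz": 0.0, "jaw": 0.7}, {"tx": 0.0, "ty": 0.0, "tz": -0.08, "rx": 0.0, "ry": 0.0, "rz": 0.0, "jaw": 0.7}, {"tx": 0.0, "ty": 0.0, "tz": -0.12, "rx": 0.0, "ry": 0.0, "rz": 0.0, "jaw": 0.7}, {"tx": 0.0, "ty": 0.0, "tz": -0.12, "rx": 0.0, "ry": 0.0, "rz": 0.0, "jaw": 0.7}]}}

```text
time: 14.08
position: [0.5638, -0.0739, 0.1357]
tool_rot: [2.307, 2.123, 0.006]
ft_force: [-0.0, -1.0, -0.5]
grip_width: 0.694
```

```bash
cat >> h.py <<'E'
def mat(f,ex=None):
    c,im=shot("top",f)
    for o in tubes(c,im,118,195,265,325): 
        (x,y),(w,h),a=o[1]
        if h>w: w,h,a=h,w,a-90
        print("px",o[0].round(0),"xy %.4f %.4f L %.1f W %.1f ang %.1f"%(x/1e3,y/1e3,w,h,(a+90)%180-90))
    return c,im
E
python3 - <<'E'
from h import *
st()
c,im=shot("wrist","w12"); crop(im,200,130,460,400,2.2,"w12c")
p=ctrl.get_state()["position"]
mat("t12")
plan(.46,.317,.10,181.7)
E
```

```text
t=14.07 p [ 0.5638 -0.0739  0.1357] yaw 85.24 tilt 0.41 F [-0.  -1.  -0.5] w 0.694 q [ 0.59  0.23 -0.57  1.73  0.13  1.22 -0.1 ]
px [143. 227.] xy 0.5745 0.4333 L 104.0 W 29.4 ang 0.3
px [230. 223.] xy 0.5902 0.2347 L 85.6 W 29.2 ang 0.4
px [144. 281.] xy 0.4500 0.4199 L 122.9 W 29.5 ang 1.1
px [190. 277.] xy 0.4607 0.3173 L 102.8 W 29.3 ang 1.5
t [ 0.3811 -0.133   0.0316] r [-4.0000e-04  4.0000e-04 -1.6835e+00] rows>= 6.478747416756692 9.014671524525601
```

View pics/w12c.png

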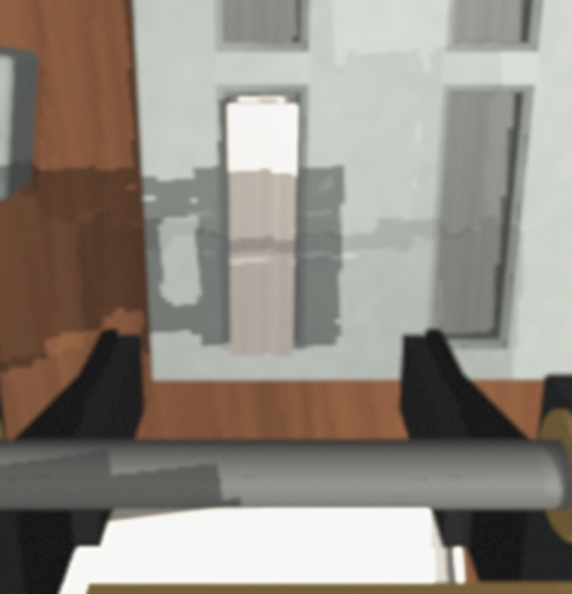

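View pics/t12.png

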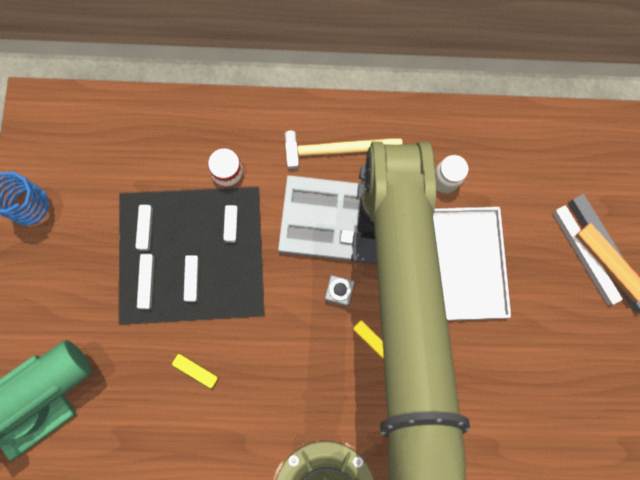

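Tube 1 is in its pocket, and the remaining blanks at (143,227) and (190,278) have not moved. Next is the middle one.

Call:
{"op": "carry_out", "data": {"commands": [{"tx": 0.381, "ty": -0.133, "tz": 0.032, "rx": 0.0, "ry": 0.0, "rz": -1.684, "jaw": 0.7}, {"tx": 0.381, "ty": -0.133, "tz": 0.032, "rx": 0.0, "ry": 0.0, "rz": -1.684, "jaw": 0.7}, {"tx": 0.381, "ty": -0.133, "tz": 0.032, "rx": 0.0, "ry": 0.0, "rz": -1.684, "jaw": 0.7}, {"tx": 0.381, "ty": -0.133, "tz": 0.032, "rx": 0.0, "ry": 0.0, "rz": -1.684, "jaw": 0.7}, {"tx": 0.381, "ty": -0.133, "tz": 0.032, "rx": 0.0, "ry": 0.0, "rz": -1.684, "jaw": 0.7}, {"tx": 0.381, "ty": -0.133, "tz": 0.032, "rx": 0.0, "ry": 0.0, "rz": -1.684, "jaw": 0.7}, {"tx": 0.381, "ty": -0.133, "tz": 0.032, "rx": 0.0, "ry": 0.0, "rz": -1.684, "jaw": 0.7}, {"tx": 0.381, "ty": -0.133, "tz": 0.032, "rx": 0.0, "ry": 0.0, "rz": -1.684, "jaw": 0.7}, {"tx": 0.381, "ty": -0.133, "tz": 0.032, "rx": 0.0, "ry": 0.0, "rz": -1.684, "jaw": 0.7}, {"tx": 0.381, "ty": -0.133, "tz": 0.032, "rx": 0.0, "ry": 0.0, "rz": -1.684, "jaw": 0.7}, {"tx": 0.381, "ty": -0.133, "tz": 0.032, "rx": 0.0, "ry": 0.0, "rz": -1.684, "jaw": 0.7}, {"tx": 0.381, "ty": -0.133, "tz": 0.032, "rx": 0.0, "ry": 0.0, "rz": -1.684, "jaw": 0.7}]}}

```text
time: 15.68
position: [0.4599, 0.3167, 0.0995]
tool_rot: [0.045, -3.141, 0.001]
ft_force: [-0.1, 0.4, 1.0]
grip_width: 0.698
```

```bash
cat >> h.py <<'E'
def box(c,im,x,y,ang,z=.028,L=.1):
    X=np.array([x,y,z]);u=np.radians(ang);a=np.array([np.cos(u),np.sin(u),0]);b=np.array([-a[1],a[0],0])
    q=proj(c,[X+L/2*i*a+.0125*j*b for i,j in((1,1),(1,-1),(-1,-1),(-1,1))])
    cv2.polylines(im,[q.round().astype(int)],True,(0,0,255),1)
E
python3 - <<'E'
from h import *
st(); c,im=shot("wrist","w13"); box(c,im,.460,.317,1.6); crop(im,200,130,460,400,2.2,"w13c"); plan(.46,.317,-.006,181.7)
E
```

```text
t=15.68 p [0.4599 0.3167 0.0995] yaw -178.37 tilt 0.04 F [-0.1  0.4  1. ] w 0.698 q [ 0.21  0.36 -1.02  1.78  0.33  1.19  0.69]
t [-1.000e-04  3.000e-04  1.056e-01] r [-0.0004 -0.0004 -0.0009] rows>= 1.6902029399704752 0.005567941945499064
```

View pics/w13c.png

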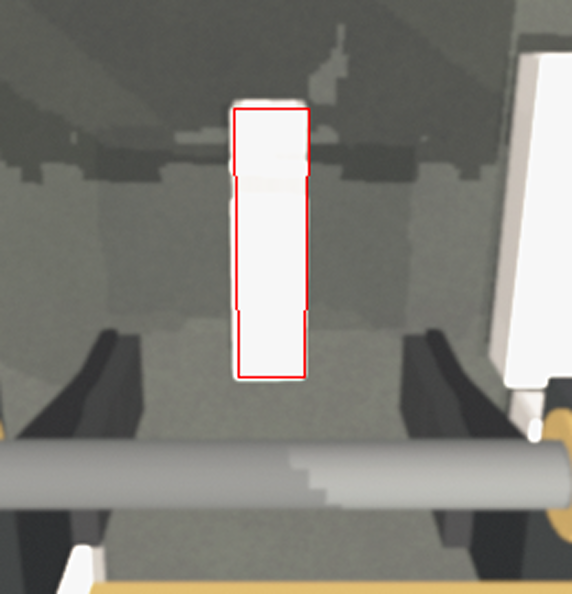

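Call:
{"op": "carry_out", "data": {"commands": [{"tx": 0.0, "ty": 0.0, "tz": 0.05, "rx": 0.0, "ry": 0.0, "rz": 0.0, "jaw": 0.6}, {"tx": 0.0, "ty": 0.0, "tz": 0.085, "rx": 0.0, "ry": 0.0, "rz": 0.0, "jaw": 0.6}, {"tx": 0.0, "ty": 0.0, "tz": 0.105, "rx": 0.0, "ry": 0.0, "rz": 0.0, "jaw": 0.6}, {"tx": 0.0, "ty": 0.0, "tz": 0.1055, "rx": 0.0, "ry": 0.0, "rz": 0.0, "jaw": 0.6}, {"tx": 0.0, "ty": 0.0, "tz": 0.1055, "rx": 0.0, "ry": 0.0, "rz": 0.0, "jaw": 0.0}, {"tx": 0.0, "ty": 0.0, "tz": 0.1055, "rx": 0.0, "ry": 0.0, "rz": 0.0, "jaw": 0.0}, {"tx": 0.0, "ty": 0.0, "tz": 0.1055, "rx": 0.0, "ry": 0.0, "rz": 0.0, "jaw": 0.0}, {"tx": 0.0, "ty": 0.0, "tz": 0.1055, "rx": 0.0, "ry": 0.0, "rz": 0.0, "jaw": 0.0}, {"tx": 0.0, "ty": 0.0, "tz": 0.1055, "rx": 0.0, "ry": 0.0, "rz": 0.0, "jaw": 0.0}, {"tx": 0.0, "ty": 0.0, "tz": 0.1055, "rx": 0.0, "ry": 0.0, "rz": 0.0, "jaw": 0.0}], "grip_force": 50}}

```text
time: 16.98
position: [0.4606, 0.3166, -0.0051]
tool_rot: [-0.047, 3.141, -0.001]
ft_force: [-1.6, -2.8, 6.4]
grip_width: 0.278
```

```bash
python3 - <<'E'
from h import *
st(); 
for X in(-.043,.043):
  for Y in(-.061,.061):
    u=np.radians(NY);a=np.array([np.cos(u),np.sin(u)]);b=np.array([-a[1],a[0]]);print(X,Y,NC+X*a+Y*b)
E
```

```text
t=16.98 p [ 0.4606  0.3166 -0.0051] yaw -178.29 tilt 0.06 F [-1.6 -2.8  6.4] w 0.278 q [ 0.13  0.49 -0.93  1.86  0.47  1.02  0.6 ]
-0.043 -0.061 [ 0.56074634 -0.07337152]
-0.043 0.061 [0.57074284 0.04821824]
0.043 -0.061 [ 0.64645716 -0.08041824]
0.043 0.061 [0.65645366 0.04117152]
```

Call:
{"op": "carry_out", "data": {"commands": [{"tx": 0.0, "ty": 0.0, "tz": -0.03, "rx": 0.0, "ry": 0.0, "rz": 0.0, "jaw": 0.0}, {"tx": 0.0, "ty": 0.0, "tz": -0.07, "rx": 0.0, "ry": 0.0, "rz": 0.0, "jaw": 0.0}, {"tx": 0.0, "ty": 0.0, "tz": -0.11, "rx": 0.0, "ry": 0.0, "rz": 0.0, "jaw": 0.0}, {"tx": 0.0, "ty": 0.0, "tz": -0.11, "rx": 0.0, "ry": 0.0, "rz": 0.0, "jaw": 0.0}]}}

```text
time: 17.48
position: [0.4616, 0.3186, 0.1069]
tool_rot: [-0.047, 3.137, 0.004]
ft_force: [0.0, 0.3, -2.5]
grip_width: 0.28
```

```bash
python3 - <<'E'
from h import *
st(); c,im=shot("wrist","w14"); crop(im,200,130,460,400,2.2,"w14c"); plan(.5707,.0482,.105,85.3)
E
```

```text
t=17.48 p [0.4616 0.3186 0.1069] yaw -178.27 tilt 0.30 F [ 0.   0.3 -2.5] w 0.280 q [ 0.22  0.36 -1.03  1.77  0.33  1.2   0.7 ]
t [-1.021e-01 -2.722e-01 -1.000e-04] r [1.6000e-03 8.0000e-04 1.6829e+00] rows>= 4.651837681848882 9.011369582939606
```

View pics/w14c.png

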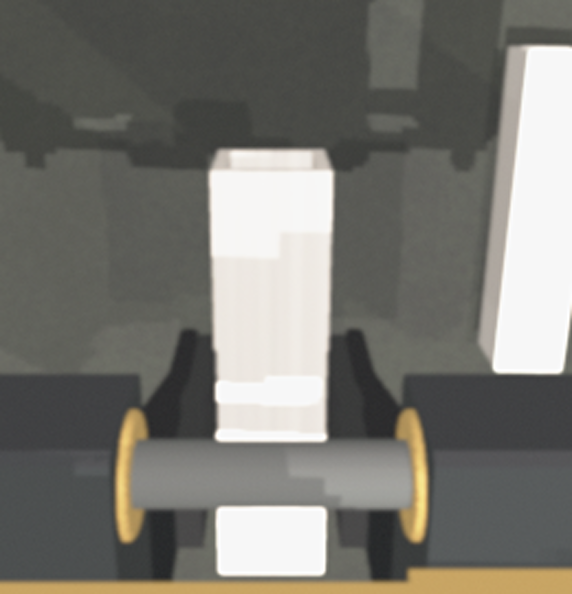

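Call:
{"op": "carry_out", "data": {"commands": [{"tx": -0.102, "ty": -0.272, "tz": 0.0, "rx": 0.001, "ry": 0.001, "rz": 1.683, "jaw": 0.0}, {"tx": -0.102, "ty": -0.272, "tz": 0.0, "rx": 0.001, "ry": 0.001, "rz": 1.683, "jaw": 0.0}, {"tx": -0.102, "ty": -0.272, "tz": 0.0, "rx": 0.001, "ry": 0.001, "rz": 1.683, "jaw": 0.0}, {"tx": -0.102, "ty": -0.272, "tz": 0.0, "rx": 0.001, "ry": 0.001, "rz": 1.683, "jaw": 0.0}, {"tx": -0.102, "ty": -0.272, "tz": 0.0, "rx": 0.001, "ry": 0.001, "rz": 1.683, "jaw": 0.0}, {"tx": -0.102, "ty": -0.272, "tz": 0.0, "rx": 0.001, "ry": 0.001, "rz": 1.683, "jaw": 0.0}, {"tx": -0.102, "ty": -0.272, "tz": 0.0, "rx": 0.001, "ry": 0.001, "rz": 1.683, "jaw": 0.0}, {"tx": -0.102, "ty": -0.272, "tz": 0.0, "rx": 0.001, "ry": 0.001, "rz": 1.683, "jaw": 0.0}, {"tx": -0.102, "ty": -0.272, "tz": 0.0, "rx": 0.001, "ry": 0.001, "rz": 1.683, "jaw": 0.0}, {"tx": -0.102, "ty": -0.272, "tz": 0.0, "rx": 0.001, "ry": 0.001, "rz": 1.683, "jaw": 0.0}, {"tx": -0.102, "ty": -0.272, "tz": 0.0, "rx": 0.001, "ry": 0.001, "rz": 1.683, "jaw": 0.0}, {"tx": -0.102, "ty": -0.272, "tz": 0.0, "rx": 0.001, "ry": 0.001, "rz": 1.683, "jaw": 0.0}]}}

```text
time: 19.02
position: [0.5699, 0.0481, 0.1038]
tool_rot: [-2.308, -2.129, 0.003]
ft_force: [-0.2, -1.1, -1.6]
grip_width: 0.28
```

```bash
python3 - <<'E'
from h import *
st(); c,im=shot("wrist","w15")
for L in nest_pts(): cv2.polylines(im,[proj(c,L).round().astype(int)],True,(0,0,255),1)
cv2.imwrite("pics/w15o.png",im); plan(.5707,.0474,.026,85.3)
E
```

```text
t=19.02 p [0.5699 0.0481 0.1038] yaw 85.40 tilt 0.14 F [-0.2 -1.1 -1.6] w 0.280 q [ 0.43  0.29 -0.65  1.75  0.19  1.17 -0.35]
t [-0.0006  0.0009  0.078 ] r [-0.002   0.0003  0.0013] rows>= 1.2475687898361503 0.012963946088849135
```

View pics/w15o.png

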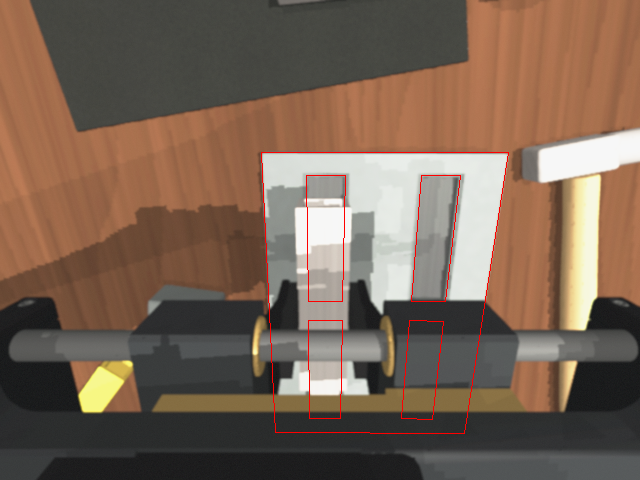

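Call:
{"op": "carry_out", "data": {"commands": [{"tx": -0.0005, "ty": 0.001, "tz": 0.03, "rx": -0.002, "ry": 0.0, "rz": 0.001, "jaw": 0.0}, {"tx": -0.0005, "ty": 0.001, "tz": 0.055, "rx": -0.002, "ry": 0.0, "rz": 0.001, "jaw": 0.0}, {"tx": -0.0005, "ty": 0.001, "tz": 0.072, "rx": -0.002, "ry": 0.0, "rz": 0.001, "jaw": 0.0}, {"tx": -0.0005, "ty": 0.001, "tz": 0.078, "rx": -0.002, "ry": 0.0, "rz": 0.001, "jaw": 0.0}, {"tx": -0.0005, "ty": 0.001, "tz": 0.078, "rx": -0.002, "ry": 0.0, "rz": 0.001, "jaw": 0.0}]}}

```text
time: 19.7
position: [0.5713, 0.0477, 0.0265]
tool_rot: [2.311, 2.127, 0.001]
ft_force: [0.1, 0.2, -2.1]
grip_width: 0.274
```

```bash
python3 - <<'E'
from h import *
st(); plan(.5707,.0474,.011,85.3)
E
```

```text
t=19.70 p [0.5713 0.0477 0.0265] yaw 85.26 tilt 0.04 F [ 0.1  0.2 -2.1] w 0.274 q [ 0.4   0.37 -0.63  1.82  0.25  1.03 -0.4 ]
t [-0.0003 -0.0006  0.0155] r [ 0.0006  0.0001 -0.0008] rows>= 0.2478909187934021 0.0053373380769135385
```

Call:
{"op": "carry_out", "data": {"commands": [{"tx": 0.0, "ty": -0.0005, "tz": 0.004, "rx": 0.001, "ry": 0.0, "rz": -0.001, "jaw": 0.0}, {"tx": 0.0, "ty": -0.0005, "tz": 0.008, "rx": 0.001, "ry": 0.0, "rz": -0.001, "jaw": 0.0}, {"tx": 0.0, "ty": -0.0005, "tz": 0.012, "rx": 0.001, "ry": 0.0, "rz": -0.001, "jaw": 0.0}, {"tx": 0.0, "ty": -0.0005, "tz": 0.0155, "rx": 0.001, "ry": 0.0, "rz": -0.001, "jaw": 0.0}, {"tx": 0.0, "ty": -0.0005, "tz": 0.0155, "rx": 0.001, "ry": 0.0, "rz": -0.001, "jaw": 0.0}]}}

```text
time: 20.32
position: [0.5706, 0.0475, 0.0119]
tool_rot: [2.31, 2.128, -0.002]
ft_force: [-2.9, -1.3, 6.4]
grip_width: 0.275
```

```bash
python3 - <<'E'
from h import *
st()
c,im=shot("wrist","w16"); crop(im,200,180,460,400,2.4,"w16c")
E
```

```text
t=20.32 p [0.5706 0.0475 0.0119] yaw 85.30 tilt 0.08 F [-2.9 -1.3  6.4] w 0.275 q [ 0.39  0.39 -0.62  1.83  0.27  1.01 -0.41]
```

View pics/w16c.png

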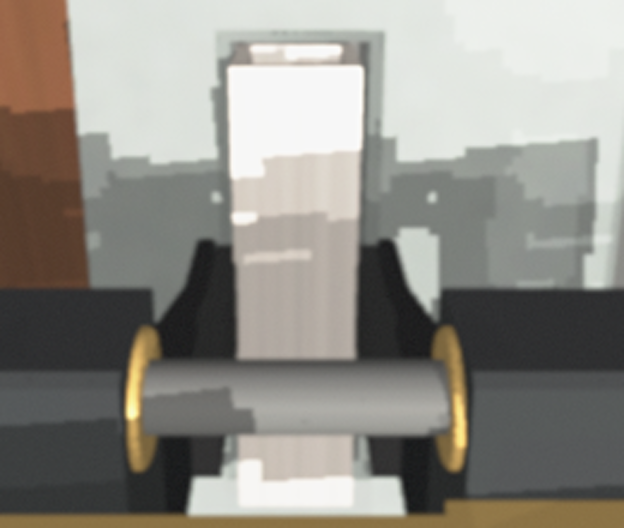

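Contact with the pocket floor at the expected height (8 N, z 0.0119). Release and lift.

Call:
{"op": "carry_out", "data": {"commands": [{"tx": 0.0, "ty": 0.0, "tz": 0.0, "rx": 0.0, "ry": 0.0, "rz": 0.0, "jaw": 0.55}, {"tx": 0.0, "ty": 0.0, "tz": 0.0, "rx": 0.0, "ry": 0.0, "rz": 0.0, "jaw": 0.55}, {"tx": 0.0, "ty": 0.0, "tz": 0.0, "rx": 0.0, "ry": 0.0, "rz": 0.0, "jaw": 0.55}, {"tx": 0.0, "ty": 0.0, "tz": 0.0, "rx": 0.0, "ry": 0.0, "rz": 0.0, "jaw": 0.55}, {"tx": 0.0, "ty": 0.0, "tz": -0.03, "rx": 0.0, "ry": 0.0, "rz": 0.0, "jaw": 0.7}, {"tx": 0.0, "ty": 0.0, "tz": -0.08, "rx": 0.0, "ry": 0.0, "rz": 0.0, "jaw": 0.7}, {"tx": 0.0, "ty": 0.0, "tz": -0.12, "rx": 0.0, "ry": 0.0, "rz": 0.0, "jaw": 0.7}, {"tx": 0.0, "ty": 0.0, "tz": -0.12, "rx": 0.0, "ry": 0.0, "rz": 0.0, "jaw": 0.7}]}}

```text
time: 21.38
position: [0.5733, 0.0481, 0.1346]
tool_rot: [2.307, 2.125, 0.007]
ft_force: [0.9, -0.2, -0.5]
grip_width: 0.697
```

```bash
python3 - <<'E'
from h import *
st()
c,im=shot("wrist","w17"); crop(im,200,130,460,400,2.2,"w17c")
mat("t17"); 
E
```

```text
t=21.38 p [0.5733 0.0481 0.1346] yaw 85.30 tilt 0.38 F [ 0.9 -0.2 -0.5] w 0.697 q [ 0.44  0.26 -0.66  1.71  0.17  1.22 -0.34]
px [143. 227.] xy 0.5756 0.4333 L 101.8 W 28.0 ang 0.5
px [230. 223.] xy 0.5912 0.2346 L 83.1 W 27.7 ang 1.9
px [144. 281.] xy 0.4501 0.4199 L 122.7 W 28.0 ang 1.2
```

View pics/w17c.png

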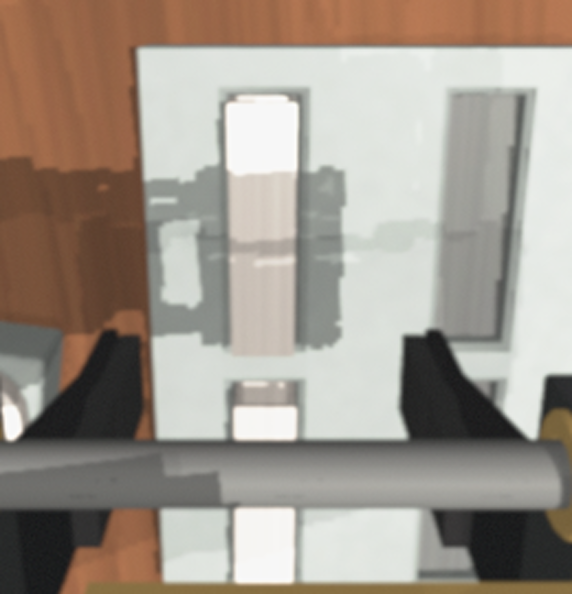

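View pics/t17.png

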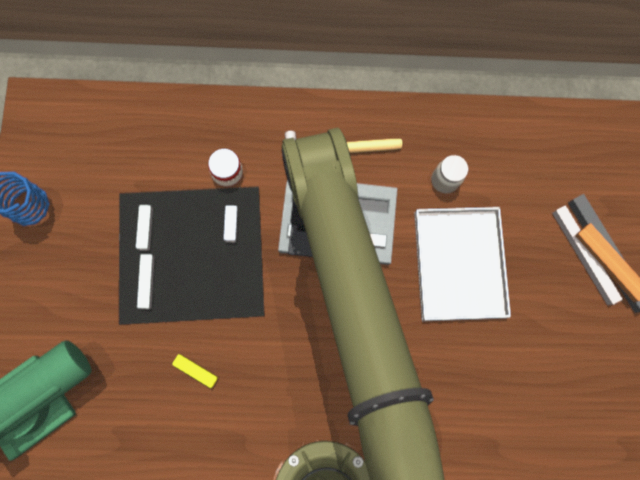

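Two tubes are seated. The third blank is at px (143,227), 102 mm long; the long one is at (144,281).

```bash
python3 - <<'E'
from h import *
plan(.5753,.4332,.10,180.4)
E
```

```text
t [ 0.3848 -0.0269  0.0305] r [-6.0000e-04  2.0000e-04 -1.6598e+00] rows>= 6.191419045849474 8.887976882143281
```

Call:
{"op": "carry_out", "data": {"commands": [{"tx": 0.385, "ty": -0.027, "tz": 0.03, "rx": 0.0, "ry": 0.0, "rz": -1.66, "jaw": 0.6}, {"tx": 0.385, "ty": -0.027, "tz": 0.03, "rx": 0.0, "ry": 0.0, "rz": -1.66, "jaw": 0.6}, {"tx": 0.385, "ty": -0.027, "tz": 0.03, "rx": 0.0, "ry": 0.0, "rz": -1.66, "jaw": 0.6}, {"tx": 0.385, "ty": -0.027, "tz": 0.03, "rx": 0.0, "ry": 0.0, "rz": -1.66, "jaw": 0.6}, {"tx": 0.385, "ty": -0.027, "tz": 0.03, "rx": 0.0, "ry": 0.0, "rz": -1.66, "jaw": 0.6}, {"tx": 0.385, "ty": -0.027, "tz": 0.03, "rx": 0.0, "ry": 0.0, "rz": -1.66, "jaw": 0.6}, {"tx": 0.385, "ty": -0.027, "tz": 0.03, "rx": 0.0, "ry": 0.0, "rz": -1.66, "jaw": 0.6}, {"tx": 0.385, "ty": -0.027, "tz": 0.03, "rx": 0.0, "ry": 0.0, "rz": -1.66, "jaw": 0.6}, {"tx": 0.385, "ty": -0.027, "tz": 0.03, "rx": 0.0, "ry": 0.0, "rz": -1.66, "jaw": 0.6}, {"tx": 0.385, "ty": -0.027, "tz": 0.03, "rx": 0.0, "ry": 0.0, "rz": -1.66, "jaw": 0.6}, {"tx": 0.385, "ty": -0.027, "tz": 0.03, "rx": 0.0, "ry": 0.0, "rz": -1.66, "jaw": 0.6}, {"tx": 0.385, "ty": -0.027, "tz": 0.03, "rx": 0.0, "ry": 0.0, "rz": -1.66, "jaw": 0.6}]}}

```text
time: 22.98
position: [0.5752, 0.4333, 0.1004]
tool_rot: [0.009, -3.141, 0.001]
ft_force: [-0.3, 0.6, 0.8]
grip_width: 0.601
```

```bash
python3 - <<'E'
from h import *
st(); c,im=shot("wrist","w18"); box(c,im,.5753,.4332,0.4); crop(im,200,130,460,400,2.2,"w18c"); plan(.5753,.4332,-.006,180.4)
E
```

```text
t=22.98 p [0.5752 0.4333 0.1004] yaw -179.67 tilt 0.06 F [-0.3  0.6  0.8] w 0.601 q [-0.08  0.72 -0.96  1.34  0.58  1.37  0.55]
t [-1.000e-04 -1.000e-04  1.066e-01] r [-0.0005 -0.0004 -0.0009] rows>= 1.705767780052876 0.006177383332211083
```

View pics/w18c.png

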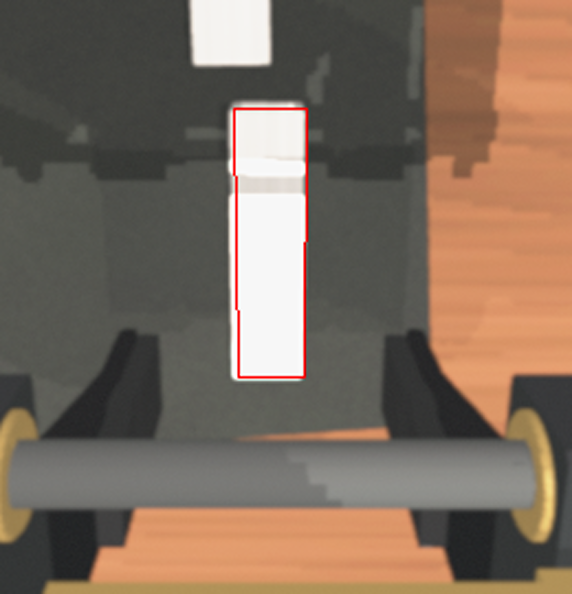

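Call:
{"op": "carry_out", "data": {"commands": [{"tx": 0.0, "ty": 0.0, "tz": 0.05, "rx": 0.0, "ry": 0.0, "rz": 0.0, "jaw": 0.6}, {"tx": 0.0, "ty": 0.0, "tz": 0.085, "rx": 0.0, "ry": 0.0, "rz": 0.0, "jaw": 0.6}, {"tx": 0.0, "ty": 0.0, "tz": 0.105, "rx": 0.0, "ry": 0.0, "rz": 0.0, "jaw": 0.6}, {"tx": 0.0, "ty": 0.0, "tz": 0.1065, "rx": 0.0, "ry": 0.0, "rz": 0.0, "jaw": 0.6}, {"tx": 0.0, "ty": 0.0, "tz": 0.1065, "rx": 0.0, "ry": 0.0, "rz": 0.0, "jaw": 0.0}, {"tx": 0.0, "ty": 0.0, "tz": 0.1065, "rx": 0.0, "ry": 0.0, "rz": 0.0, "jaw": 0.0}, {"tx": 0.0, "ty": 0.0, "tz": 0.1065, "rx": 0.0, "ry": 0.0, "rz": 0.0, "jaw": 0.0}, {"tx": 0.0, "ty": 0.0, "tz": 0.1065, "rx": 0.0, "ry": 0.0, "rz": 0.0, "jaw": 0.0}, {"tx": 0.0, "ty": 0.0, "tz": 0.1065, "rx": 0.0, "ry": 0.0, "rz": 0.0, "jaw": 0.0}, {"tx": 0.0, "ty": 0.0, "tz": 0.1065, "rx": 0.0, "ry": 0.0, "rz": 0.0, "jaw": 0.0}], "grip_force": 50}}

```text
time: 24.28
position: [0.5758, 0.4331, -0.0049]
tool_rot: [-0.01, 3.141, -0.001]
ft_force: [-1.4, -3.1, 5.9]
grip_width: 0.276
```

Call:
{"op": "carry_out", "data": {"commands": [{"tx": 0.0, "ty": 0.0, "tz": -0.03, "rx": 0.0, "ry": 0.0, "rz": 0.0, "jaw": 0.0}, {"tx": 0.0, "ty": 0.0, "tz": -0.07, "rx": 0.0, "ry": 0.0, "rz": 0.0, "jaw": 0.0}, {"tx": 0.0, "ty": 0.0, "tz": -0.11, "rx": 0.0, "ry": 0.0, "rz": 0.0, "jaw": 0.0}, {"tx": 0.0, "ty": 0.0, "tz": -0.11, "rx": 0.0, "ry": 0.0, "rz": 0.0, "jaw": 0.0}]}}

```text
time: 24.78
position: [0.5763, 0.4358, 0.1077]
tool_rot: [-0.012, 3.138, 0.007]
ft_force: [-0.2, 0.2, -2.8]
grip_width: 0.277
```

```bash
python3 - <<'E'
from h import *
st(); c,im=shot("wrist","w19"); crop(im,200,130,460,400,2.2,"w19c"); plan(.6565,.0412,.105,85.3)
E
```

```text
t=24.77 p [0.5763 0.4358 0.1077] yaw -179.58 tilt 0.34 F [-0.2  0.2 -2.8] w 0.277 q [-0.08  0.71 -0.96  1.34  0.58  1.38  0.55]
t [-0.0781 -0.3939 -0.0004] r [ 2.0000e-03 -5.0000e-04  1.6604e+00] rows>= 6.4246174203071496 8.890940387780661
```

View pics/w19c.png

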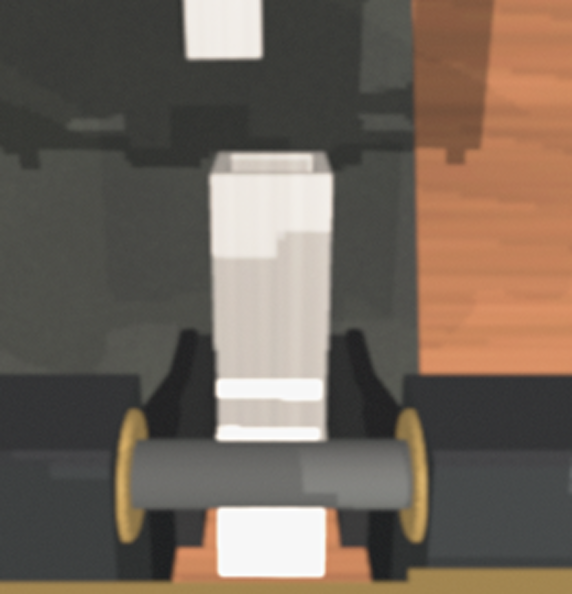

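Call:
{"op": "carry_out", "data": {"commands": [{"tx": -0.078, "ty": -0.394, "tz": 0.0, "rx": 0.002, "ry": 0.0, "rz": 1.66, "jaw": 0.0}, {"tx": -0.078, "ty": -0.394, "tz": 0.0, "rx": 0.002, "ry": 0.0, "rz": 1.66, "jaw": 0.0}, {"tx": -0.078, "ty": -0.394, "tz": 0.0, "rx": 0.002, "ry": 0.0, "rz": 1.66, "jaw": 0.0}, {"tx": -0.078, "ty": -0.394, "tz": 0.0, "rx": 0.002, "ry": 0.0, "rz": 1.66, "jaw": 0.0}, {"tx": -0.078, "ty": -0.394, "tz": 0.0, "rx": 0.002, "ry": 0.0, "rz": 1.66, "jaw": 0.0}, {"tx": -0.078, "ty": -0.394, "tz": 0.0, "rx": 0.002, "ry": 0.0, "rz": 1.66, "jaw": 0.0}, {"tx": -0.078, "ty": -0.394, "tz": 0.0, "rx": 0.002, "ry": 0.0, "rz": 1.66, "jaw": 0.0}, {"tx": -0.078, "ty": -0.394, "tz": 0.0, "rx": 0.002, "ry": 0.0, "rz": 1.66, "jaw": 0.0}, {"tx": -0.078, "ty": -0.394, "tz": 0.0, "rx": 0.002, "ry": 0.0, "rz": 1.66, "jaw": 0.0}, {"tx": -0.078, "ty": -0.394, "tz": 0.0, "rx": 0.002, "ry": 0.0, "rz": 1.66, "jaw": 0.0}, {"tx": -0.078, "ty": -0.394, "tz": 0.0, "rx": 0.002, "ry": 0.0, "rz": 1.66, "jaw": 0.0}, {"tx": -0.078, "ty": -0.394, "tz": 0.0, "rx": 0.002, "ry": 0.0, "rz": 1.66, "jaw": 0.0}]}}

```text
time: 26.32
position: [0.6558, 0.0402, 0.1037]
tool_rot: [-2.308, -2.13, 0.004]
ft_force: [0.1, -0.1, -2.0]
grip_width: 0.278
```

```bash
python3 - <<'E'
from h import *
st(); c,im=shot("wrist","w20")
for L in nest_pts(): cv2.polylines(im,[proj(c,L).round().astype(int)],True,(0,0,255),1)
cv2.imwrite("pics/w20o.png",im); plan(.6565,.0405,.026,85.3)
E
```

```text
t=26.32 p [0.6558 0.0402 0.1037] yaw 85.40 tilt 0.17 F [ 0.1 -0.1 -2. ] w 0.278 q [ 0.39  0.48 -0.66  1.53  0.3   1.25 -0.39]
t [0.0005 0.0007 0.0779] r [-0.0022  0.0015  0.0013] rows>= 1.2465227602192697 0.015960388167342965
```

View pics/w20o.png

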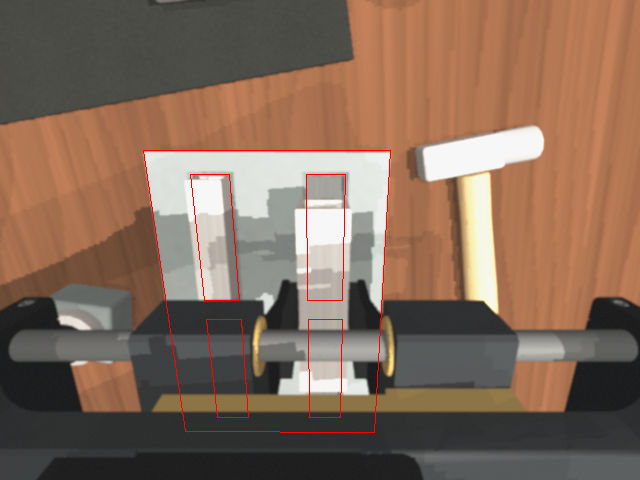

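Call:
{"op": "carry_out", "data": {"commands": [{"tx": 0.0005, "ty": 0.001, "tz": 0.03, "rx": -0.002, "ry": 0.001, "rz": 0.001, "jaw": 0.0}, {"tx": 0.0005, "ty": 0.001, "tz": 0.055, "rx": -0.002, "ry": 0.001, "rz": 0.001, "jaw": 0.0}, {"tx": 0.0005, "ty": 0.001, "tz": 0.072, "rx": -0.002, "ry": 0.001, "rz": 0.001, "jaw": 0.0}, {"tx": 0.0005, "ty": 0.001, "tz": 0.078, "rx": -0.002, "ry": 0.001, "rz": 0.001, "jaw": 0.0}, {"tx": 0.0005, "ty": 0.001, "tz": 0.078, "rx": -0.002, "ry": 0.001, "rz": 0.001, "jaw": 0.0}]}}

```text
time: 27.0
position: [0.6572, 0.0405, 0.0264]
tool_rot: [2.311, 2.127, 0.0]
ft_force: [0.0, 0.2, -1.7]
grip_width: 0.278
```

```bash
python3 - <<'E'
from h import *
st(); plan(.6565,.0405,.011,85.3)
E
```

```text
t=27.00 p [0.6572 0.0405 0.0264] yaw 85.26 tilt 0.03 F [ 0.   0.2 -1.7] w 0.278 q [ 0.37  0.55 -0.63  1.59  0.35  1.11 -0.42]
t [-0.0001 -0.0007  0.0154] r [ 0.0004  0.0004 -0.0007] rows>= 0.2468002395521614 0.004973227964778791
```

Call:
{"op": "carry_out", "data": {"commands": [{"tx": 0.0, "ty": -0.0005, "tz": 0.004, "rx": 0.0, "ry": 0.0, "rz": -0.001, "jaw": 0.0}, {"tx": 0.0, "ty": -0.0005, "tz": 0.008, "rx": 0.0, "ry": 0.0, "rz": -0.001, "jaw": 0.0}, {"tx": 0.0, "ty": -0.0005, "tz": 0.012, "rx": 0.0, "ry": 0.0, "rz": -0.001, "jaw": 0.0}, {"tx": 0.0, "ty": -0.0005, "tz": 0.0155, "rx": 0.0, "ry": 0.0, "rz": -0.001, "jaw": 0.0}, {"tx": 0.0, "ty": -0.0005, "tz": 0.0155, "rx": 0.0, "ry": 0.0, "rz": -0.001, "jaw": 0.0}]}}

```text
time: 27.62
position: [0.6565, 0.0404, 0.0121]
tool_rot: [2.31, 2.128, -0.001]
ft_force: [-3.8, 0.3, 5.8]
grip_width: 0.278
```

```bash
python3 - <<'E'
from h import *
st()
c,im=shot("wrist","w21"); crop(im,200,180,460,400,2.4,"w21c")
E
```

```text
t=27.62 p [0.6565 0.0404 0.0121] yaw 85.30 tilt 0.07 F [-3.8  0.3  5.8] w 0.278 q [ 0.37  0.56 -0.62  1.61  0.36  1.09 -0.43]
```

View pics/w21c.png

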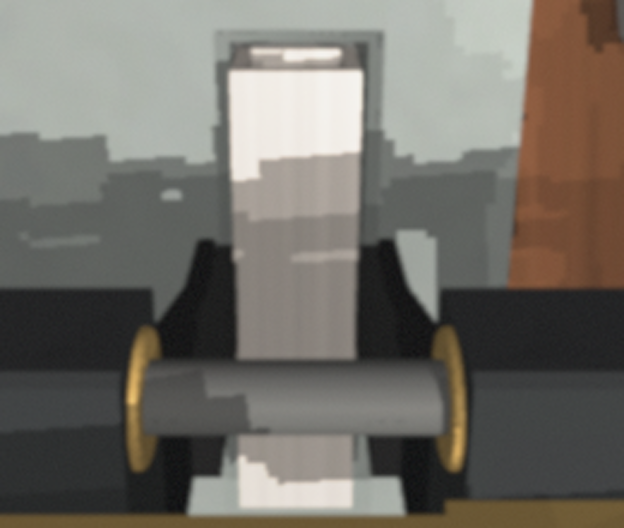

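Call:
{"op": "carry_out", "data": {"commands": [{"tx": 0.0, "ty": 0.0, "tz": 0.0, "rx": 0.0, "ry": 0.0, "rz": 0.0, "jaw": 0.55}, {"tx": 0.0, "ty": 0.0, "tz": 0.0, "rx": 0.0, "ry": 0.0, "rz": 0.0, "jaw": 0.55}, {"tx": 0.0, "ty": 0.0, "tz": 0.0, "rx": 0.0, "ry": 0.0, "rz": 0.0, "jaw": 0.55}, {"tx": 0.0, "ty": 0.0, "tz": 0.0, "rx": 0.0, "ry": 0.0, "rz": 0.0, "jaw": 0.55}, {"tx": 0.0, "ty": 0.0, "tz": -0.03, "rx": 0.0, "ry": 0.0, "rz": 0.0, "jaw": 0.7}, {"tx": 0.0, "ty": 0.0, "tz": -0.08, "rx": 0.0, "ry": 0.0, "rz": 0.0, "jaw": 0.5}, {"tx": 0.0, "ty": 0.0, "tz": -0.12, "rx": 0.0, "ry": 0.0, "rz": 0.0, "jaw": 0.0}, {"tx": 0.0, "ty": 0.0, "tz": -0.12, "rx": 0.0, "ry": 0.0, "rz": 0.0, "jaw": 0.0}]}}

```text
time: 28.68
position: [0.6591, 0.0412, 0.135]
tool_rot: [2.307, 2.125, 0.009]
ft_force: [0.0, 0.3, -0.6]
grip_width: 0.408
```

```bash
python3 - <<'E'
from h import *
st()
c,im=shot("wrist","w22"); crop(im,120,100,460,340,2.2,"w22c")
plan(.455,-.15,.15,85.3); plan(.443,-.0213,.14,85.3)
E
```

```text
t=28.68 p [0.6591 0.0412 0.135 ] yaw 85.30 tilt 0.44 F [ 0.   0.3 -0.6] w 0.408 q [ 0.4   0.45 -0.67  1.49  0.29  1.29 -0.38]
t [-0.2067 -0.1862 -0.0181] r [0.0036 0.0004 0.    ] rows>= 4.460503656491141 0.019314779658774154
t [-0.0794 -0.2087 -0.0082] r [0.0036 0.0004 0.    ] rows>= 3.5755087647474637 0.019314779658774154
```

View pics/w22c.png

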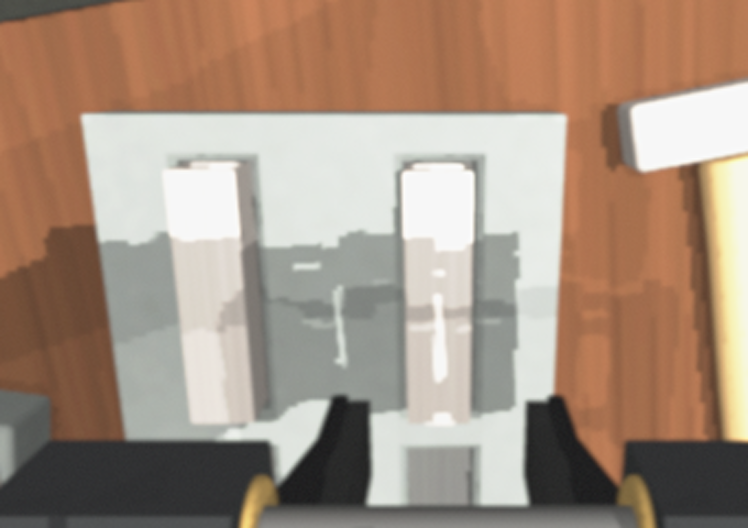

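Call:
{"op": "carry_out", "data": {"commands": [{"tx": -0.079, "ty": -0.209, "tz": -0.008, "rx": 0.004, "ry": 0.0, "rz": 0.0, "jaw": 0.0}, {"tx": -0.079, "ty": -0.209, "tz": -0.008, "rx": 0.004, "ry": 0.0, "rz": 0.0, "jaw": 0.0}, {"tx": -0.079, "ty": -0.209, "tz": -0.008, "rx": 0.004, "ry": 0.0, "rz": 0.0, "jaw": 0.0}, {"tx": -0.079, "ty": -0.209, "tz": -0.008, "rx": 0.004, "ry": 0.0, "rz": 0.0, "jaw": 0.0}, {"tx": -0.079, "ty": -0.209, "tz": -0.008, "rx": 0.004, "ry": 0.0, "rz": 0.0, "jaw": 0.0}, {"tx": -0.079, "ty": -0.209, "tz": -0.008, "rx": 0.004, "ry": 0.0, "rz": 0.0, "jaw": 0.0}, {"tx": -0.079, "ty": -0.209, "tz": -0.008, "rx": 0.004, "ry": 0.0, "rz": 0.0, "jaw": 0.0}]}}

```text
time: 29.6
position: [0.4424, -0.0204, 0.1384]
tool_rot: [-2.307, -2.127, 0.003]
ft_force: [-0.1, -0.7, 0.2]
grip_width: 0.003
```

```bash
python3 - <<'E'
from h import *
st(); p=ctrl.get_state()["position"]
c,im=shot("wrist","w23"); crop(im,200,130,460,400,2.2,"w23c"); print((proj(c,[[.443,-.0213,.045]])-[200,130])*2.2)
c,im=shot("scene","s23"); crop(im,160,170,360,350,3.6,"s23c"); print(proj(c,[[.443,-.0213,.045]]),(proj(c,[[.443,-.0213,.045]])-[160,170])*3.6)
E
```

```text
t=29.60 p [ 0.4424 -0.0204  0.1384] yaw 85.37 tilt 0.24 F [-0.1 -0.7  0.2] w 0.003 q [ 0.71 -0.07 -0.69  1.99 -0.05  1.21 -0.04]
[[275.26320549 233.24866683]]
[[292.92251955 201.28502266]] [[478.52107039 112.62608158]]
```

View pics/w23c.png

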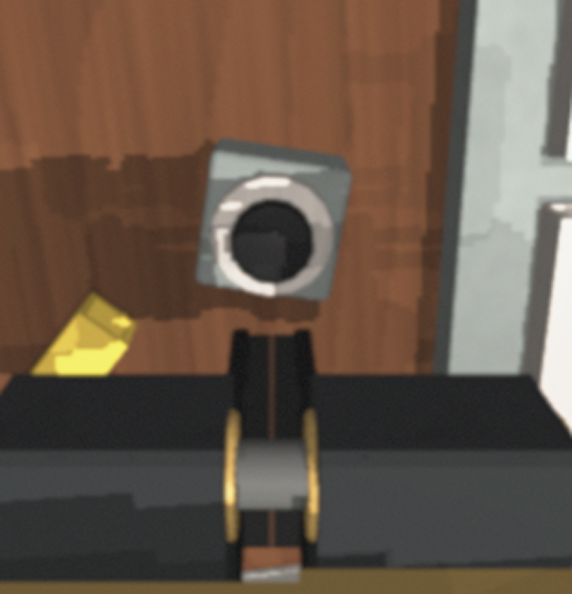

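View pics/s23c.png

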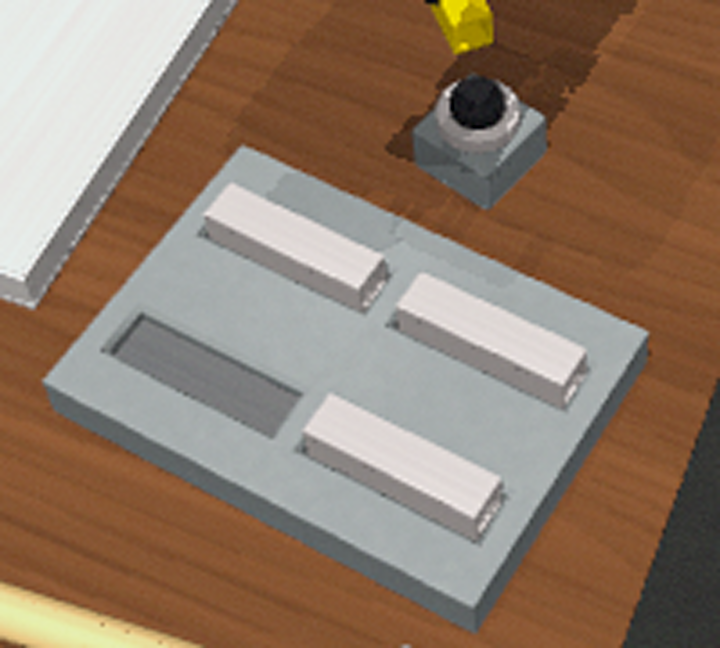

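```bash
python3 - <<'E'
from h import *
from scipy.optimize import least_squares
cs=[camera_info("top"),camera_info("scene"),camera_info("wrist")]
uv=[(339.9,288.4),(292.5,197.2),(323.0,240.)]
r=least_squares(lambda X:np.concatenate([proj(c,[X])[0]-u for c,u in zip(cs,uv)]),[.443,-.02,.05]);print(r.x,r.fun)
plan(r.x[0],r.x[1],.035,85.3)
E
```

```text
[ 0.44119055 -0.02145901  0.05567629] [0.36338014 0.19698487 0.54150514 0.03299121 0.161404   0.05658349]
t [-0.0012 -0.0006  0.1034] r [-0.0043 -0.0008  0.0013] rows>= 1.6550084441461685 0.02445197470366158
```

Call:
{"op": "carry_out", "data": {"commands": [{"tx": -0.001, "ty": -0.001, "tz": 0.05, "rx": -0.004, "ry": -0.001, "rz": 0.001, "jaw": 0.0}, {"tx": -0.001, "ty": -0.001, "tz": 0.085, "rx": -0.004, "ry": -0.001, "rz": 0.001, "jaw": 0.0}, {"tx": -0.001, "ty": -0.001, "tz": 0.1, "rx": -0.004, "ry": -0.001, "rz": 0.001, "jaw": 0.0}, {"tx": -0.001, "ty": -0.001, "tz": 0.1, "rx": -0.004, "ry": -0.001, "rz": 0.001, "jaw": 0.0}]}}

```text
time: 30.2
position: [0.44, -0.0215, 0.0383]
tool_rot: [-2.31, -2.128, 0.002]
ft_force: [0.7, -0.3, 1.2]
grip_width: 0.006
```

Call:
{"op": "carry_out", "data": {"commands": [{"tx": 0.0, "ty": 0.0, "tz": 0.004, "rx": 0.0, "ry": 0.0, "rz": 0.0, "jaw": 0.0}, {"tx": 0.0, "ty": 0.0, "tz": 0.008, "rx": 0.0, "ry": 0.0, "rz": 0.0, "jaw": 0.0}, {"tx": 0.0, "ty": 0.0, "tz": 0.008, "rx": 0.0, "ry": 0.0, "rz": 0.0, "jaw": 0.0}]}}

```text
time: 30.58
position: [0.4416, -0.0222, 0.0316]
tool_rot: [2.309, 2.125, 0.001]
ft_force: [1.5, -0.2, 2.5]
grip_width: 0.007
```

```bash
python3 - <<'E'
from h import *
st()
c,im=shot("wrist","w24"); crop(im,200,130,460,400,2.2,"w24c");st()
E
```

```text
t=30.57 p [ 0.4416 -0.0222  0.0316] yaw 85.25 tilt 0.20 F [ 1.5 -0.2  2.5] w 0.007 q [ 0.69  0.08 -0.71  2.11  0.06  0.97 -0.14]
t=30.62 p [ 0.4415 -0.0222  0.0316] yaw 85.24 tilt 0.20 F [ 0.7 -0.1  1.7] w 0.005 q [ 0.69  0.08 -0.71  2.11  0.06  0.97 -0.14]
```

View pics/w24c.png

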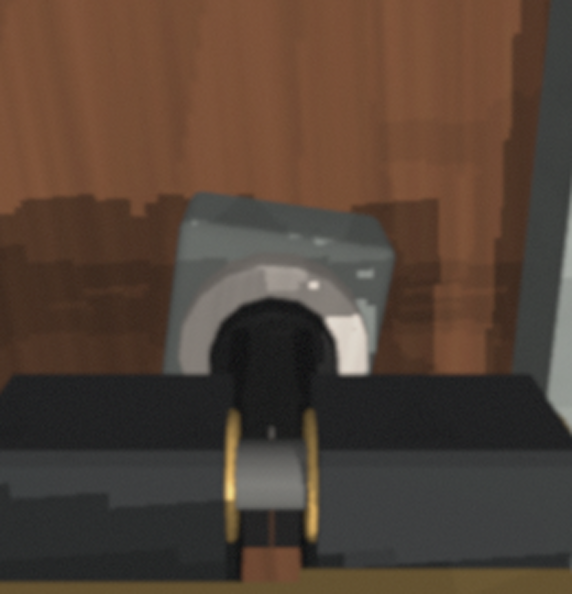

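Call:
{"op": "carry_out", "data": {"commands": [{"tx": 0.0, "ty": 0.0, "tz": 0.003, "rx": 0.0, "ry": 0.0, "rz": 0.0, "jaw": 0.0}, {"tx": 0.0, "ty": 0.0, "tz": 0.006, "rx": 0.0, "ry": 0.0, "rz": 0.0, "jaw": 0.0}, {"tx": 0.0, "ty": 0.0, "tz": 0.006, "rx": 0.0, "ry": 0.0, "rz": 0.0, "jaw": 0.0}]}}

```text
time: 31.0
position: [0.4416, -0.0222, 0.0265]
tool_rot: [2.309, 2.125, -0.001]
ft_force: [-3.0, 1.2, 16.7]
grip_width: 0.0
```

16.7 N against a 5 N spring means it is on its stop, fully down. Holding briefly, then rising.

Call:
{"op": "carry_out", "data": {"commands": [{"tx": 0.0, "ty": 0.0, "tz": 0.0005, "rx": 0.0, "ry": 0.0, "rz": 0.0, "jaw": 0.0}, {"tx": 0.0, "ty": 0.0, "tz": 0.0005, "rx": 0.0, "ry": 0.0, "rz": 0.0, "jaw": 0.0}, {"tx": 0.0, "ty": 0.0, "tz": 0.0005, "rx": 0.0, "ry": 0.0, "rz": 0.0, "jaw": 0.0}]}}

```text
time: 31.38
position: [0.4416, -0.0222, 0.0264]
tool_rot: [2.309, 2.125, -0.001]
ft_force: [-3.8, 0.1, 21.1]
grip_width: 0.004
```

Call:
{"op": "carry_out", "data": {"commands": [{"tx": 0.0, "ty": 0.0, "tz": -0.02, "rx": 0.0, "ry": 0.0, "rz": 0.0, "jaw": 0.0}, {"tx": 0.0, "ty": 0.0, "tz": -0.06, "rx": 0.0, "ry": 0.0, "rz": 0.0, "jaw": 0.0}, {"tx": 0.0, "ty": 0.0, "tz": -0.1, "rx": 0.0, "ry": 0.0, "rz": 0.0, "jaw": 0.3}, {"tx": 0.0, "ty": 0.0, "tz": -0.11, "rx": 0.0, "ry": 0.0, "rz": 0.0, "jaw": 0.6}, {"tx": 0.0, "ty": 0.0, "tz": -0.11, "rx": 0.0, "ry": 0.0, "rz": 0.0, "jaw": 0.6}]}}

```text
time: 32.0
position: [0.4397, -0.0221, 0.1337]
tool_rot: [2.311, 2.126, -0.003]
ft_force: [0.2, -0.3, -0.2]
grip_width: 0.261
```

```bash
python3 - <<'E'
from h import *
st()
c,im=shot("wrist","w25"); crop(im,200,130,460,400,2.2,"w25c")
c,im=shot("scene","s25"); crop(im,160,170,360,350,3.6,"s25c")
c,im=shot("top","t25")
plan(.5607,-.0734,.07,85.3)
E
```

```text
t=32.00 p [ 0.4397 -0.0221  0.1337] yaw 85.23 tilt 0.12 F [ 0.2 -0.3 -0.2] w 0.261 q [ 0.72 -0.07 -0.7   2.01 -0.05  1.19 -0.04]
t [-0.0412  0.1259  0.0622] r [-0.0029  0.0011 -0.001 ] rows>= 2.3417102718248994 0.01749798655896582
```

View pics/w25c.png

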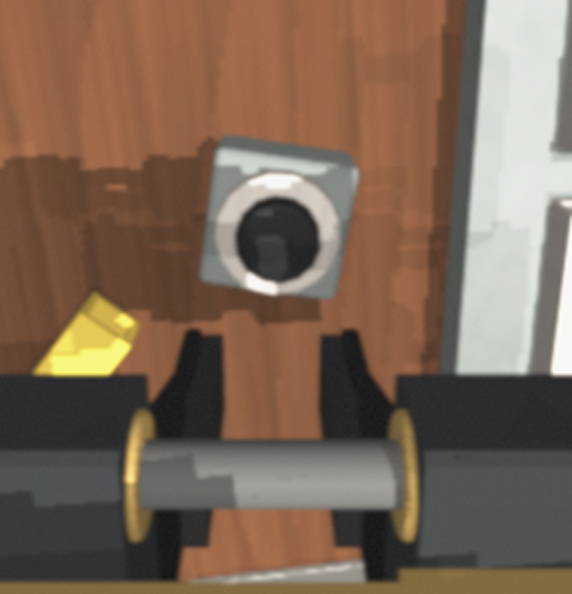

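View pics/s25c.png

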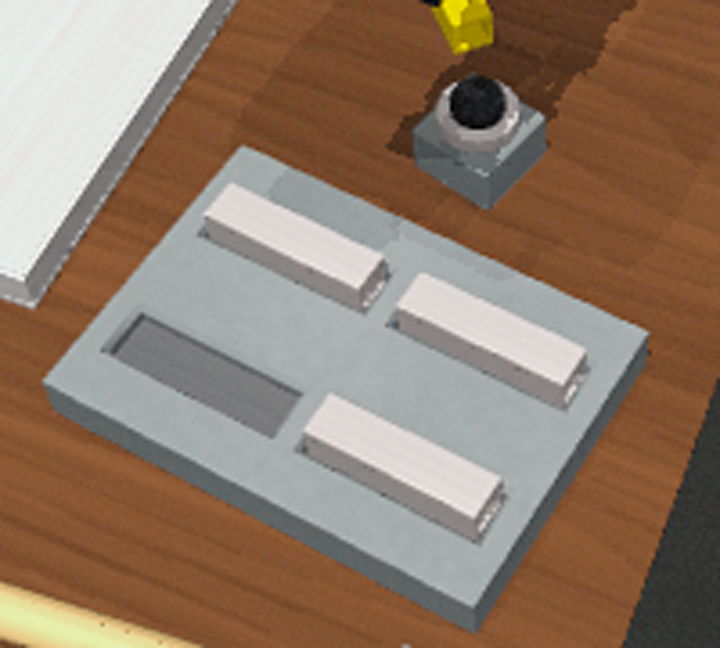

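Button pressed and back up, all three still seated (scene view). Unloading starts with the near-right tube.

Call:
{"op": "carry_out", "data": {"commands": [{"tx": -0.041, "ty": 0.126, "tz": 0.02, "rx": -0.003, "ry": 0.001, "rz": -0.001, "jaw": 0.6}, {"tx": -0.041, "ty": 0.126, "tz": 0.02, "rx": -0.003, "ry": 0.001, "rz": -0.001, "jaw": 0.6}, {"tx": -0.041, "ty": 0.126, "tz": 0.04, "rx": -0.003, "ry": 0.001, "rz": -0.001, "jaw": 0.6}, {"tx": -0.041, "ty": 0.126, "tz": 0.062, "rx": -0.003, "ry": 0.001, "rz": -0.001, "jaw": 0.6}, {"tx": -0.041, "ty": 0.126, "tz": 0.062, "rx": -0.003, "ry": 0.001, "rz": -0.001, "jaw": 0.6}, {"tx": -0.041, "ty": 0.126, "tz": 0.062, "rx": -0.003, "ry": 0.001, "rz": -0.001, "jaw": 0.6}]}}

```text
time: 32.9
position: [0.5623, -0.073, 0.0724]
tool_rot: [2.308, 2.127, 0.003]
ft_force: [-0.7, -0.7, 0.0]
grip_width: 0.601
```

```bash
python3 - <<'E'
from h import *
st(); c,im=shot("wrist","w26"); box(c,im,.5607,-.0734,85.3,z=.045); crop(im,200,130,460,400,2.2,"w26c"); plan(.5608,-.0736,.012,85.3)
E
```

```text
t=32.90 p [ 0.5623 -0.073   0.0724] yaw 85.33 tilt 0.17 F [-0.7 -0.7  0. ] w 0.601 q [ 0.67  0.31 -0.69  1.79  0.22  1.11 -0.17]
t [-0.0006 -0.0022  0.061 ] r [0.0042 0.0008 0.0004] rows>= 0.9765771804952225 0.022988504385481445
```

View pics/w26c.png

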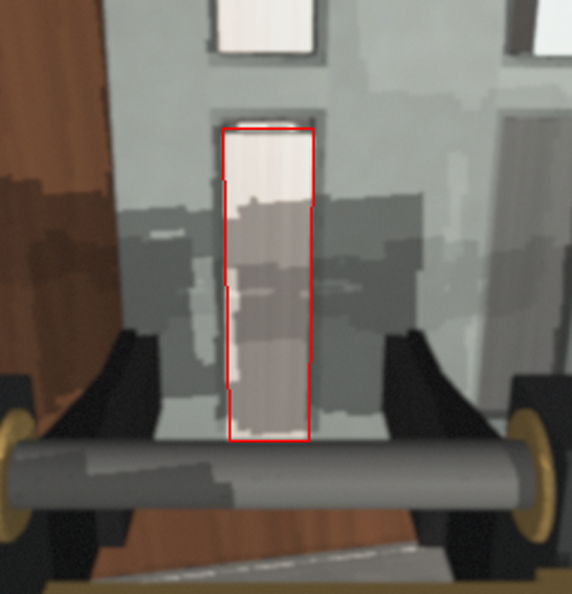

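Tube 1 is just where the model puts it. Lower, grip and lift.

Call:
{"op": "carry_out", "data": {"commands": [{"tx": -0.0005, "ty": -0.0015, "tz": 0.03, "rx": 0.003, "ry": 0.0, "rz": 0.0, "jaw": 0.6}, {"tx": -0.0005, "ty": -0.0015, "tz": 0.05, "rx": 0.003, "ry": 0.0, "rz": 0.0, "jaw": 0.6}, {"tx": -0.0005, "ty": -0.0015, "tz": 0.06, "rx": 0.003, "ry": 0.0, "rz": 0.0, "jaw": 0.6}, {"tx": -0.0005, "ty": -0.0015, "tz": 0.06, "rx": 0.003, "ry": 0.0, "rz": 0.0, "jaw": 0.6}, {"tx": -0.0005, "ty": -0.0015, "tz": 0.06, "rx": 0.003, "ry": 0.0, "rz": 0.0, "jaw": 0.0}, {"tx": -0.0005, "ty": -0.0015, "tz": 0.06, "rx": 0.003, "ry": 0.0, "rz": 0.0, "jaw": 0.0}, {"tx": -0.0005, "ty": -0.0015, "tz": 0.06, "rx": 0.003, "ry": 0.0, "rz": 0.0, "jaw": 0.0}, {"tx": -0.0005, "ty": -0.0015, "tz": 0.06, "rx": 0.003, "ry": 0.0, "rz": 0.0, "jaw": 0.0}, {"tx": -0.0005, "ty": -0.0015, "tz": 0.06, "rx": 0.003, "ry": 0.0, "rz": 0.0, "jaw": 0.0}, {"tx": -0.0005, "ty": -0.0015, "tz": 0.06, "rx": 0.003, "ry": 0.0, "rz": 0.0, "jaw": 0.0}], "grip_force": 50}}

```text
time: 34.2
position: [0.5613, -0.0738, 0.0127]
tool_rot: [2.31, 2.128, -0.0]
ft_force: [-1.3, -0.6, 3.9]
grip_width: 0.276
```

Call:
{"op": "carry_out", "data": {"commands": [{"tx": 0.0, "ty": 0.0, "tz": -0.015, "rx": 0.0, "ry": 0.0, "rz": 0.0, "jaw": 0.0}, {"tx": 0.0, "ty": 0.0, "tz": -0.05, "rx": 0.0, "ry": 0.0, "rz": 0.0, "jaw": 0.0}, {"tx": 0.0, "ty": 0.0, "tz": -0.09, "rx": 0.0, "ry": 0.0, "rz": 0.0, "jaw": 0.0}, {"tx": 0.0, "ty": 0.0, "tz": -0.09, "rx": 0.0, "ry": 0.0, "rz": 0.0, "jaw": 0.0}]}}

```text
time: 34.7
position: [0.5636, -0.0737, 0.1061]
tool_rot: [2.306, 2.125, 0.006]
ft_force: [0.3, 0.7, -2.4]
grip_width: 0.278
```

```bash
python3 - <<'E'
from h import *
st(); c,im=shot("wrist","w27"); crop(im,200,130,460,400,2.2,"w27c")
for o in(.05,-.01,-.07):
    u=np.radians(3.0);print(o,.5129+o*np.cos(u),-.3044+o*np.sin(u))
plan(.5628,-.3018,.10,93)
E
```

```text
t=34.70 p [ 0.5636 -0.0737  0.1061] yaw 85.31 tilt 0.41 F [ 0.3  0.7 -2.4] w 0.278 q [ 0.69  0.28 -0.7   1.76  0.2   1.17 -0.15]
0.05 0.5628314767377287 -0.3017832021878528
-0.01 0.5029137046524543 -0.30492335956242944
-0.07 0.44299593256717984 -0.30806351693700607
t [-0.2273  0.0195  0.0042] r [ 0.003   0.0015 -0.1342] rows>= 3.6500875825040158 0.7189520558787682
```

View pics/w27c.png

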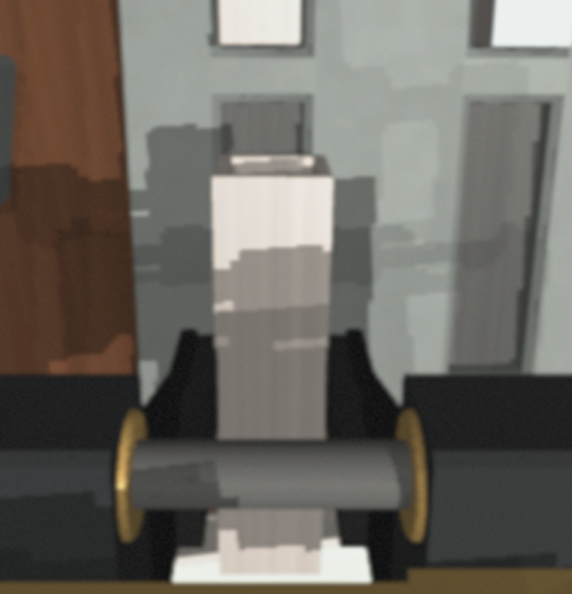

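Call:
{"op": "carry_out", "data": {"commands": [{"tx": -0.227, "ty": 0.019, "tz": 0.004, "rx": 0.003, "ry": 0.001, "rz": -0.134, "jaw": 0.0}, {"tx": -0.227, "ty": 0.019, "tz": 0.004, "rx": 0.003, "ry": 0.001, "rz": -0.134, "jaw": 0.0}, {"tx": -0.227, "ty": 0.019, "tz": 0.004, "rx": 0.003, "ry": 0.001, "rz": -0.134, "jaw": 0.0}, {"tx": -0.227, "ty": 0.019, "tz": 0.004, "rx": 0.003, "ry": 0.001, "rz": -0.134, "jaw": 0.0}, {"tx": -0.227, "ty": 0.019, "tz": 0.004, "rx": 0.003, "ry": 0.001, "rz": -0.134, "jaw": 0.0}, {"tx": -0.227, "ty": 0.019, "tz": 0.004, "rx": 0.003, "ry": 0.001, "rz": -0.134, "jaw": 0.0}, {"tx": -0.227, "ty": 0.019, "tz": 0.004, "rx": 0.003, "ry": 0.001, "rz": -0.134, "jaw": 0.0}]}}

```text
time: 35.62
position: [0.5616, -0.299, 0.0979]
tool_rot: [-2.157, -2.279, 0.002]
ft_force: [0.5, 0.2, -2.4]
grip_width: 0.28
```

```bash
python3 - <<'E'
from h import *
st(); c,im=shot("wrist","w28"); cv2.imwrite("pics/w28b.png",im); plan(.5628,-.3018,-.0035,93)
E
```

```text
t=35.62 p [ 0.5616 -0.299   0.0979] yaw 93.15 tilt 0.22 F [ 0.5  0.2 -2.4] w 0.280 q [ 0.92  0.42 -0.6   1.59  0.25  1.21  0.33]
t [-0.0027  0.0013  0.1017] r [-0.0031 -0.0014  0.0026] rows>= 1.6281236052910886 0.022819104168544154
```

View pics/w28b.png

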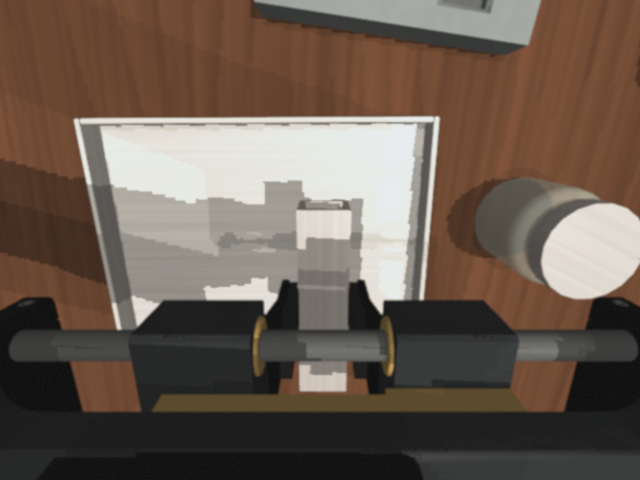

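Call:
{"op": "carry_out", "data": {"commands": [{"tx": -0.003, "ty": 0.001, "tz": 0.04, "rx": -0.003, "ry": -0.001, "rz": 0.003, "jaw": 0.0}, {"tx": -0.003, "ty": 0.001, "tz": 0.07, "rx": -0.003, "ry": -0.001, "rz": 0.003, "jaw": 0.0}, {"tx": -0.003, "ty": 0.001, "tz": 0.09, "rx": -0.003, "ry": -0.001, "rz": 0.003, "jaw": 0.0}, {"tx": -0.003, "ty": 0.001, "tz": 0.098, "rx": -0.003, "ry": -0.001, "rz": 0.003, "jaw": 0.0}, {"tx": -0.003, "ty": 0.001, "tz": 0.101, "rx": -0.003, "ry": -0.001, "rz": 0.003, "jaw": 0.0}, {"tx": -0.003, "ty": 0.001, "tz": 0.101, "rx": -0.003, "ry": -0.001, "rz": 0.003, "jaw": 0.0}]}}

```text
time: 36.42
position: [0.563, -0.3046, -0.0016]
tool_rot: [2.165, 2.274, 0.0]
ft_force: [-1.4, 0.1, -2.6]
grip_width: 0.275
```

Call:
{"op": "carry_out", "data": {"commands": [{"tx": 0.0, "ty": 0.0, "tz": 0.001, "rx": 0.0, "ry": 0.0, "rz": 0.0, "jaw": 0.0}, {"tx": 0.0, "ty": 0.0, "tz": 0.002, "rx": 0.0, "ry": 0.0, "rz": 0.0, "jaw": 0.0}]}}

```text
time: 36.67
position: [0.5629, -0.3047, -0.0033]
tool_rot: [2.165, 2.274, 0.0]
ft_force: [-3.0, 0.5, 5.7]
grip_width: 0.282
```

Call:
{"op": "carry_out", "data": {"commands": [{"tx": 0.0, "ty": 0.0, "tz": 0.0, "rx": 0.0, "ry": 0.0, "rz": 0.0, "jaw": 0.5}, {"tx": 0.0, "ty": 0.0, "tz": 0.0, "rx": 0.0, "ry": 0.0, "rz": 0.0, "jaw": 0.5}, {"tx": 0.0, "ty": 0.0, "tz": 0.0, "rx": 0.0, "ry": 0.0, "rz": 0.0, "jaw": 0.5}, {"tx": 0.0, "ty": 0.0, "tz": 0.0, "rx": 0.0, "ry": 0.0, "rz": 0.0, "jaw": 0.5}, {"tx": 0.0, "ty": 0.0, "tz": -0.03, "rx": 0.0, "ry": 0.0, "rz": 0.0, "jaw": 0.5}, {"tx": 0.0, "ty": 0.0, "tz": -0.08, "rx": 0.0, "ry": 0.0, "rz": 0.0, "jaw": 0.6}, {"tx": 0.0, "ty": 0.0, "tz": -0.13, "rx": 0.0, "ry": 0.0, "rz": 0.0, "jaw": 0.6}, {"tx": 0.0, "ty": 0.0, "tz": -0.13, "rx": 0.0, "ry": 0.0, "rz": 0.0, "jaw": 0.6}]}}

```text
time: 37.67
position: [0.5655, -0.3054, 0.1307]
tool_rot: [2.16, 2.269, 0.003]
ft_force: [-1.4, -0.9, -0.3]
grip_width: 0.594
```

```bash
python3 - <<'E'
from h import *
st(); c,im=shot("wrist","w29"); plan(.5707,.0475,.08,85.3)
c,im=shot("scene","s29")
E
```

```text
t=37.67 p [ 0.5655 -0.3054  0.1307] yaw 92.81 tilt 0.55 F [-1.4 -0.9 -0.3] w 0.594 q [ 0.92  0.4  -0.6   1.55  0.24  1.26  0.34]
t [0.3517 0.0241 0.0468] r [0.004  0.0028 0.131 ] rows>= 5.690442366563917 0.7022091908514261
```

View pics/w29.png

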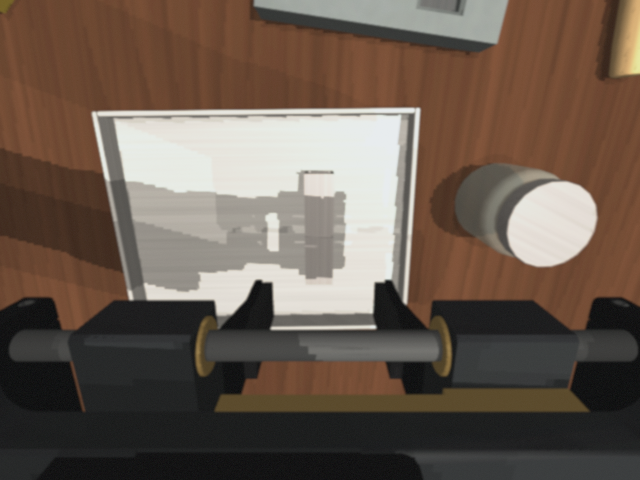

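View pics/s29.png

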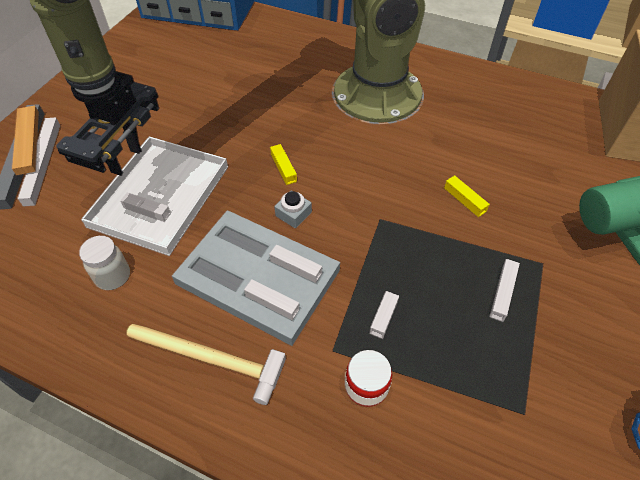

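Tube 1 lies flat in the tray. Next, the near-left tube.

Call:
{"op": "carry_out", "data": {"commands": [{"tx": 0.352, "ty": 0.024, "tz": 0.047, "rx": 0.004, "ry": 0.003, "rz": 0.131, "jaw": 0.6}, {"tx": 0.352, "ty": 0.024, "tz": 0.047, "rx": 0.004, "ry": 0.003, "rz": 0.131, "jaw": 0.6}, {"tx": 0.352, "ty": 0.024, "tz": 0.047, "rx": 0.004, "ry": 0.003, "rz": 0.131, "jaw": 0.6}, {"tx": 0.352, "ty": 0.024, "tz": 0.047, "rx": 0.004, "ry": 0.003, "rz": 0.131, "jaw": 0.6}, {"tx": 0.352, "ty": 0.024, "tz": 0.047, "rx": 0.004, "ry": 0.003, "rz": 0.131, "jaw": 0.6}, {"tx": 0.352, "ty": 0.024, "tz": 0.047, "rx": 0.004, "ry": 0.003, "rz": 0.131, "jaw": 0.6}, {"tx": 0.352, "ty": 0.024, "tz": 0.047, "rx": 0.004, "ry": 0.003, "rz": 0.131, "jaw": 0.6}, {"tx": 0.352, "ty": 0.024, "tz": 0.047, "rx": 0.004, "ry": 0.003, "rz": 0.131, "jaw": 0.6}, {"tx": 0.352, "ty": 0.024, "tz": 0.047, "rx": 0.004, "ry": 0.003, "rz": 0.131, "jaw": 0.6}]}}

```text
time: 38.9
position: [0.5687, 0.0464, 0.0776]
tool_rot: [-2.31, -2.122, 0.003]
ft_force: [0.0, -1.1, 0.3]
grip_width: 0.598
```

```bash
python3 - <<'E'
from h import *
st(); c,im=shot("wrist","w30"); box(c,im,.5707,.0482,85.3,z=.045); crop(im,200,130,460,400,2.2,"w30c"); plan(.5707,.0476,.012,85.3)
E
```

```text
t=38.90 p [0.5687 0.0464 0.0776] yaw 85.14 tilt 0.30 F [ 0.  -1.1  0.3] w 0.598 q [ 0.5   0.33 -0.74  1.77  0.24  1.14 -0.4 ]
t [0.0012 0.002  0.0659] r [-0.0045 -0.0018 -0.0028] rows>= 1.0548036568997037 0.029982710851041223
```

View pics/w30c.png

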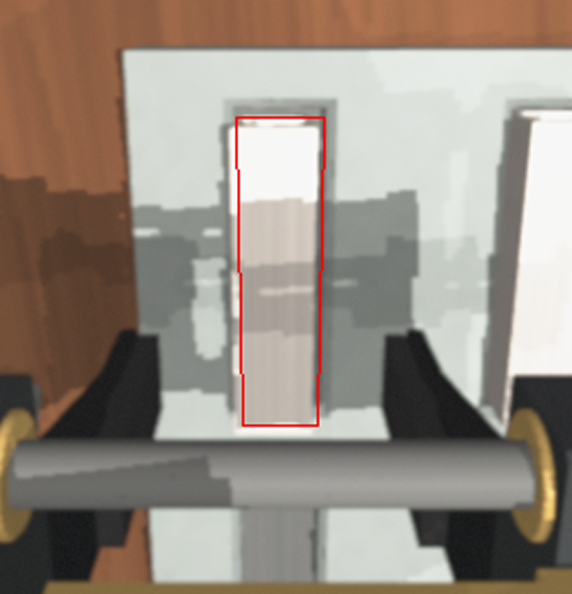

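Call:
{"op": "carry_out", "data": {"commands": [{"tx": 0.001, "ty": 0.0015, "tz": 0.03, "rx": -0.004, "ry": -0.001, "rz": -0.003, "jaw": 0.6}, {"tx": 0.001, "ty": 0.0015, "tz": 0.052, "rx": -0.004, "ry": -0.001, "rz": -0.003, "jaw": 0.6}, {"tx": 0.001, "ty": 0.0015, "tz": 0.064, "rx": -0.004, "ry": -0.001, "rz": -0.003, "jaw": 0.6}, {"tx": 0.001, "ty": 0.0015, "tz": 0.065, "rx": -0.004, "ry": -0.001, "rz": -0.003, "jaw": 0.6}, {"tx": 0.001, "ty": 0.0015, "tz": 0.065, "rx": -0.004, "ry": -0.001, "rz": -0.003, "jaw": 0.6}]}}

```text
time: 39.58
position: [0.571, 0.0494, 0.0141]
tool_rot: [2.308, 2.132, 0.003]
ft_force: [-0.0, 0.0, 0.6]
grip_width: 0.603
```

```bash
python3 - <<'E'
from h import *
st(); plan(.5707,.0476,.012,85.3)
E
```

```text
t=39.58 p [0.571  0.0494 0.0141] yaw 85.45 tilt 0.12 F [-0.   0.   0.6] w 0.603 q [ 0.47  0.41 -0.71  1.82  0.31  1.02 -0.45]
t [-0.0018 -0.0002  0.0021] r [ 0.0014 -0.0015  0.0026] rows>= 0.04419132350429064 0.01791052929693568
```

Call:
{"op": "carry_out", "data": {"commands": [{"tx": -0.0015, "ty": 0.0, "tz": 0.0018, "rx": 0.001, "ry": -0.001, "rz": 0.002, "jaw": 0.6}, {"tx": -0.0015, "ty": 0.0, "tz": 0.0018, "rx": 0.001, "ry": -0.001, "rz": 0.002, "jaw": 0.0}, {"tx": -0.0015, "ty": 0.0, "tz": 0.0018, "rx": 0.001, "ry": -0.001, "rz": 0.002, "jaw": 0.0}, {"tx": -0.0015, "ty": 0.0, "tz": 0.0018, "rx": 0.001, "ry": -0.001, "rz": 0.002, "jaw": 0.0}, {"tx": -0.0015, "ty": 0.0, "tz": 0.0018, "rx": 0.001, "ry": -0.001, "rz": 0.002, "jaw": 0.0}, {"tx": -0.0015, "ty": 0.0, "tz": 0.0018, "rx": 0.001, "ry": -0.001, "rz": 0.002, "jaw": 0.0}, {"tx": -0.0015, "ty": 0.0, "tz": 0.0018, "rx": 0.001, "ry": -0.001, "rz": 0.002, "jaw": 0.0}], "grip_force": 50}}

```text
time: 40.45
position: [0.57, 0.0481, 0.0116]
tool_rot: [-2.309, -2.129, 0.001]
ft_force: [-0.7, -0.7, 1.9]
grip_width: 0.279
```

Call:
{"op": "carry_out", "data": {"commands": [{"tx": 0.0, "ty": 0.0, "tz": -0.015, "rx": 0.0, "ry": 0.0, "rz": 0.0, "jaw": 0.0}, {"tx": 0.0, "ty": 0.0, "tz": -0.05, "rx": 0.0, "ry": 0.0, "rz": 0.0, "jaw": 0.0}, {"tx": 0.0, "ty": 0.0, "tz": -0.09, "rx": 0.0, "ry": 0.0, "rz": 0.0, "jaw": 0.0}, {"tx": 0.0, "ty": 0.0, "tz": -0.09, "rx": 0.0, "ry": 0.0, "rz": 0.0, "jaw": 0.0}]}}

```text
time: 40.95
position: [0.573, 0.0484, 0.1056]
tool_rot: [2.306, 2.127, 0.007]
ft_force: [0.6, -0.1, -2.8]
grip_width: 0.278
```

```bash
python3 - <<'E'
from h import *
st(); c,im=shot("wrist","w31"); crop(im,200,130,460,400,2.2,"w31c")
plan(.5029,-.3049,.10,93)
E
```

```text
t=40.95 p [0.573  0.0484 0.1056] yaw 85.36 tilt 0.36 F [ 0.6 -0.1 -2.8] w 0.278 q [ 0.51  0.31 -0.75  1.74  0.23  1.18 -0.38]
t [-0.3572 -0.0396  0.0032] r [ 2.400e-03  1.000e-04 -1.334e-01] rows>= 5.750841076450379 0.7146646276663681
```

View pics/w31c.png

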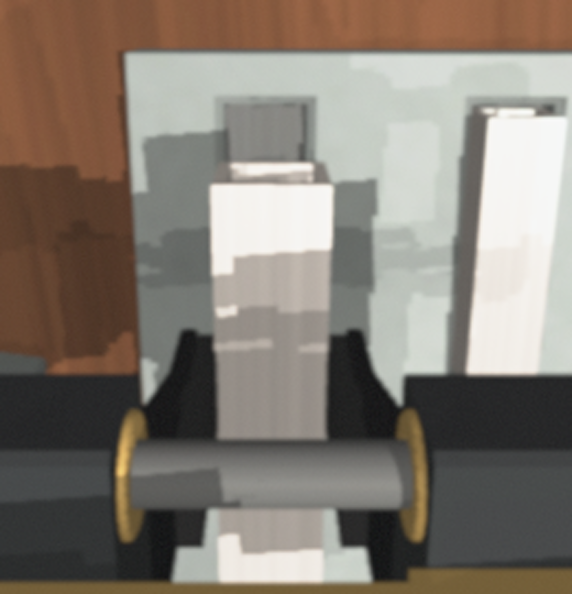

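Call:
{"op": "carry_out", "data": {"commands": [{"tx": -0.357, "ty": -0.04, "tz": 0.003, "rx": 0.002, "ry": 0.0, "rz": -0.133, "jaw": 0.0}, {"tx": -0.357, "ty": -0.04, "tz": 0.003, "rx": 0.002, "ry": 0.0, "rz": -0.133, "jaw": 0.0}, {"tx": -0.357, "ty": -0.04, "tz": 0.003, "rx": 0.002, "ry": 0.0, "rz": -0.133, "jaw": 0.0}, {"tx": -0.357, "ty": -0.04, "tz": 0.003, "rx": 0.002, "ry": 0.0, "rz": -0.133, "jaw": 0.0}, {"tx": -0.357, "ty": -0.04, "tz": 0.003, "rx": 0.002, "ry": 0.0, "rz": -0.133, "jaw": 0.0}, {"tx": -0.357, "ty": -0.04, "tz": 0.003, "rx": 0.002, "ry": 0.0, "rz": -0.133, "jaw": 0.0}, {"tx": -0.357, "ty": -0.04, "tz": 0.003, "rx": 0.002, "ry": 0.0, "rz": -0.133, "jaw": 0.0}, {"tx": -0.357, "ty": -0.04, "tz": 0.003, "rx": 0.002, "ry": 0.0, "rz": -0.133, "jaw": 0.0}, {"tx": -0.357, "ty": -0.04, "tz": 0.003, "rx": 0.002, "ry": 0.0, "rz": -0.133, "jaw": 0.0}]}}

```text
time: 42.12
position: [0.5019, -0.3025, 0.0979]
tool_rot: [-2.157, -2.279, 0.002]
ft_force: [0.2, 0.2, -2.3]
grip_width: 0.28
```

```bash
python3 - <<'E'
from h import *
st(); c,im=shot("wrist","w32"); plan(.5029,-.3049,-.0045,93)
E
```

```text
t=42.12 p [ 0.5019 -0.3025  0.0979] yaw 93.15 tilt 0.22 F [ 0.2  0.2 -2.3] w 0.280 q [ 1.    0.31 -0.59  1.72  0.19  1.17  0.41]
t [-0.0024  0.0011  0.1027] r [-0.0031 -0.0013  0.0026] rows>= 1.643199314283981 0.022826957484837453
```

View pics/w32.png

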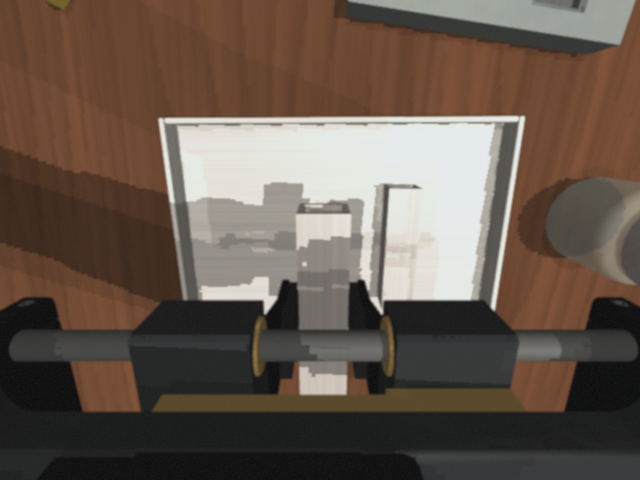

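Call:
{"op": "carry_out", "data": {"commands": [{"tx": -0.001, "ty": 0.001, "tz": 0.04, "rx": -0.003, "ry": -0.001, "rz": 0.003, "jaw": 0.0}, {"tx": -0.001, "ty": 0.001, "tz": 0.07, "rx": -0.003, "ry": -0.001, "rz": 0.003, "jaw": 0.0}, {"tx": -0.001, "ty": 0.001, "tz": 0.09, "rx": -0.003, "ry": -0.001, "rz": 0.003, "jaw": 0.0}, {"tx": -0.001, "ty": 0.001, "tz": 0.1, "rx": -0.003, "ry": -0.001, "rz": 0.003, "jaw": 0.0}, {"tx": -0.001, "ty": 0.001, "tz": 0.1035, "rx": -0.003, "ry": -0.001, "rz": 0.003, "jaw": 0.0}, {"tx": -0.001, "ty": 0.001, "tz": 0.1035, "rx": -0.003, "ry": -0.001, "rz": 0.003, "jaw": 0.0}]}}

```text
time: 42.92
position: [0.5033, -0.3059, -0.004]
tool_rot: [2.164, 2.274, 0.0]
ft_force: [0.6, -0.4, -1.4]
grip_width: 0.278
```

Nearly touching. I'll go half a millimetre lower and release.

Call:
{"op": "carry_out", "data": {"commands": [{"tx": 0.0, "ty": 0.0, "tz": 0.0006, "rx": 0.0, "ry": 0.0, "rz": 0.0, "jaw": 0.0}, {"tx": 0.0, "ty": 0.0, "tz": 0.0006, "rx": 0.0, "ry": 0.0, "rz": 0.0, "jaw": 0.48}, {"tx": 0.0, "ty": 0.0, "tz": 0.0006, "rx": 0.0, "ry": 0.0, "rz": 0.0, "jaw": 0.48}, {"tx": 0.0, "ty": 0.0, "tz": 0.0006, "rx": 0.0, "ry": 0.0, "rz": 0.0, "jaw": 0.48}, {"tx": 0.0, "ty": 0.0, "tz": 0.0006, "rx": 0.0, "ry": 0.0, "rz": 0.0, "jaw": 0.48}, {"tx": 0.0, "ty": 0.0, "tz": -0.03, "rx": 0.0, "ry": 0.0, "rz": 0.0, "jaw": 0.48}, {"tx": 0.0, "ty": 0.0, "tz": -0.08, "rx": 0.0, "ry": 0.0, "rz": 0.0, "jaw": 0.6}, {"tx": 0.0, "ty": 0.0, "tz": -0.13, "rx": 0.0, "ry": 0.0, "rz": 0.0, "jaw": 0.6}, {"tx": 0.0, "ty": 0.0, "tz": -0.13, "rx": 0.0, "ry": 0.0, "rz": 0.0, "jaw": 0.6}]}}

```text
time: 44.05
position: [0.5053, -0.3069, 0.1297]
tool_rot: [2.16, 2.269, 0.002]
ft_force: [0.3, -0.2, 0.0]
grip_width: 0.594
```

```bash
python3 - <<'E'
from h import *
st(); c,im=shot("wrist","w33"); plan(.6565,.0405,.085,85.3)
E
```

```text
t=44.05 p [ 0.5053 -0.3069  0.1297] yaw 92.81 tilt 0.53 F [ 0.3 -0.2  0. ] w 0.594 q [ 1.01  0.29 -0.6   1.68  0.17  1.22  0.42]
t [0.339  0.1696 0.0415] r [0.0035 0.003  0.131 ] rows>= 6.100703540469054 0.7017749713060639
```

View pics/w33.png

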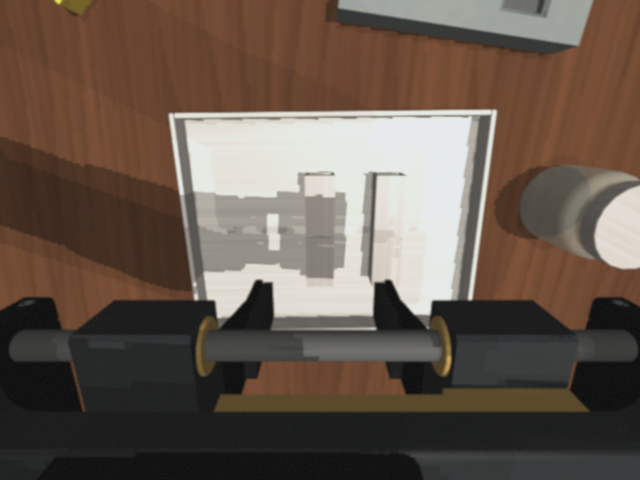

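Two lie in the tray at (318,228) and (388,228), apart. Next, the last one.

Call:
{"op": "carry_out", "data": {"commands": [{"tx": 0.339, "ty": 0.17, "tz": 0.041, "rx": 0.003, "ry": 0.003, "rz": 0.131, "jaw": 0.6}, {"tx": 0.339, "ty": 0.17, "tz": 0.041, "rx": 0.003, "ry": 0.003, "rz": 0.131, "jaw": 0.6}, {"tx": 0.339, "ty": 0.17, "tz": 0.041, "rx": 0.003, "ry": 0.003, "rz": 0.131, "jaw": 0.6}, {"tx": 0.339, "ty": 0.17, "tz": 0.041, "rx": 0.003, "ry": 0.003, "rz": 0.131, "jaw": 0.6}, {"tx": 0.339, "ty": 0.17, "tz": 0.041, "rx": 0.003, "ry": 0.003, "rz": 0.131, "jaw": 0.6}, {"tx": 0.339, "ty": 0.17, "tz": 0.041, "rx": 0.003, "ry": 0.003, "rz": 0.131, "jaw": 0.6}, {"tx": 0.339, "ty": 0.17, "tz": 0.041, "rx": 0.003, "ry": 0.003, "rz": 0.131, "jaw": 0.6}, {"tx": 0.339, "ty": 0.17, "tz": 0.041, "rx": 0.003, "ry": 0.003, "rz": 0.131, "jaw": 0.6}, {"tx": 0.339, "ty": 0.17, "tz": 0.041, "rx": 0.003, "ry": 0.003, "rz": 0.131, "jaw": 0.6}, {"tx": 0.339, "ty": 0.17, "tz": 0.041, "rx": 0.003, "ry": 0.003, "rz": 0.131, "jaw": 0.6}]}}

```text
time: 45.35
position: [0.6553, 0.0389, 0.0838]
tool_rot: [-2.312, -2.123, 0.002]
ft_force: [0.7, 0.1, -0.0]
grip_width: 0.597
```

```bash
python3 - <<'E'
from h import *
st(); c,im=shot("wrist","w34"); box(c,im,.6565,.0412,85.3,z=.045); crop(im,200,130,460,400,2.2,"w34c"); plan(.6565,.0408,.012,85.3)
E
```

```text
t=45.35 p [0.6553 0.0389 0.0838] yaw 85.13 tilt 0.18 F [ 0.7  0.1 -0. ] w 0.597 q [ 0.42  0.5  -0.69  1.55  0.33  1.22 -0.41]
t [0.0015 0.0012 0.072 ] r [-0.0027 -0.0015 -0.0026] rows>= 1.1516938411928115 0.02160827991332946
```

View pics/w34c.png

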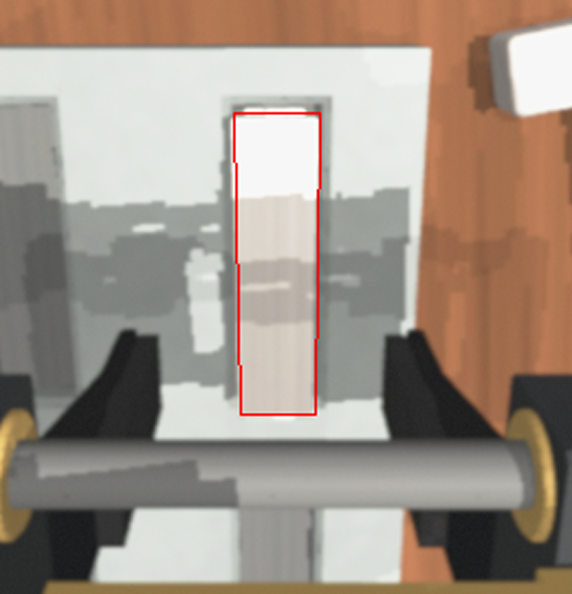

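Call:
{"op": "carry_out", "data": {"commands": [{"tx": 0.0005, "ty": 0.001, "tz": 0.035, "rx": -0.002, "ry": -0.001, "rz": -0.002, "jaw": 0.6}, {"tx": 0.0005, "ty": 0.001, "tz": 0.058, "rx": -0.002, "ry": -0.001, "rz": -0.002, "jaw": 0.6}, {"tx": 0.0005, "ty": 0.001, "tz": 0.07, "rx": -0.002, "ry": -0.001, "rz": -0.002, "jaw": 0.6}, {"tx": 0.0005, "ty": 0.001, "tz": 0.0715, "rx": -0.002, "ry": -0.001, "rz": -0.002, "jaw": 0.6}, {"tx": 0.0005, "ty": 0.001, "tz": 0.0715, "rx": -0.002, "ry": -0.001, "rz": -0.002, "jaw": 0.6}]}}

```text
time: 46.02
position: [0.6569, 0.0422, 0.0132]
tool_rot: [-2.308, -2.13, -0.002]
ft_force: [0.2, -0.6, 0.3]
grip_width: 0.599
```

```bash
python3 - <<'E'
from h import *
st(); plan(.6565,.0408,.012,85.3)
E
```

```text
t=46.02 p [0.6569 0.0422 0.0132] yaw 85.42 tilt 0.10 F [ 0.2 -0.6  0.3] w 0.599 q [ 0.39  0.57 -0.66  1.6   0.38  1.1  -0.44]
t [-0.0014 -0.0003  0.0012] r [ 0.0003 -0.0017  0.0021] rows>= 0.02974039038953311 0.014498097563815805
```

Call:
{"op": "carry_out", "data": {"commands": [{"tx": -0.001, "ty": 0.0, "tz": 0.001, "rx": 0.0, "ry": -0.001, "rz": 0.002, "jaw": 0.6}, {"tx": -0.001, "ty": 0.0, "tz": 0.001, "rx": 0.0, "ry": -0.001, "rz": 0.002, "jaw": 0.0}, {"tx": -0.001, "ty": 0.0, "tz": 0.001, "rx": 0.0, "ry": -0.001, "rz": 0.002, "jaw": 0.0}, {"tx": -0.001, "ty": 0.0, "tz": 0.001, "rx": 0.0, "ry": -0.001, "rz": 0.002, "jaw": 0.0}, {"tx": -0.001, "ty": 0.0, "tz": 0.001, "rx": 0.0, "ry": -0.001, "rz": 0.002, "jaw": 0.0}, {"tx": -0.001, "ty": 0.0, "tz": 0.001, "rx": 0.0, "ry": -0.001, "rz": 0.002, "jaw": 0.0}, {"tx": -0.001, "ty": 0.0, "tz": 0.001, "rx": 0.0, "ry": -0.001, "rz": 0.002, "jaw": 0.0}], "grip_force": 50}}

```text
time: 46.9
position: [0.6563, 0.041, 0.0114]
tool_rot: [-2.31, -2.128, 0.0]
ft_force: [-0.6, 0.1, -0.7]
grip_width: 0.282
```

Call:
{"op": "carry_out", "data": {"commands": [{"tx": 0.0, "ty": 0.0, "tz": -0.015, "rx": 0.0, "ry": 0.0, "rz": 0.0, "jaw": 0.0}, {"tx": 0.0, "ty": 0.0, "tz": -0.05, "rx": 0.0, "ry": 0.0, "rz": 0.0, "jaw": 0.0}, {"tx": 0.0, "ty": 0.0, "tz": -0.09, "rx": 0.0, "ry": 0.0, "rz": 0.0, "jaw": 0.0}, {"tx": 0.0, "ty": 0.0, "tz": -0.09, "rx": 0.0, "ry": 0.0, "rz": 0.0, "jaw": 0.0}]}}

```text
time: 47.4
position: [0.6588, 0.0418, 0.1061]
tool_rot: [2.308, 2.126, 0.008]
ft_force: [-0.8, 0.4, -2.4]
grip_width: 0.28
```

```bash
python3 - <<'E'
from h import *
st(); c,im=shot("wrist","w35"); crop(im,200,130,460,400,2.2,"w35c")
plan(.443,-.308,.10,93)
E
```

```text
t=47.40 p [0.6588 0.0418 0.1061] yaw 85.31 tilt 0.36 F [-0.8  0.4 -2.4] w 0.280 q [ 0.42  0.48 -0.7   1.52  0.32  1.25 -0.4 ]
t [-0.3657 -0.185   0.003 ] r [ 0.0023 -0.0005 -0.1342] rows>= 6.556686038942918 0.7189034051347607
```

View pics/w35c.png

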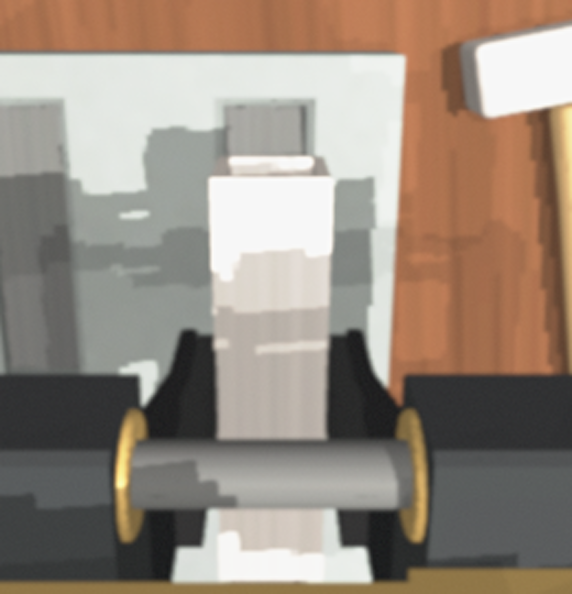

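Call:
{"op": "carry_out", "data": {"commands": [{"tx": -0.366, "ty": -0.185, "tz": 0.003, "rx": 0.002, "ry": 0.0, "rz": -0.134, "jaw": 0.0}, {"tx": -0.366, "ty": -0.185, "tz": 0.003, "rx": 0.002, "ry": 0.0, "rz": -0.134, "jaw": 0.0}, {"tx": -0.366, "ty": -0.185, "tz": 0.003, "rx": 0.002, "ry": 0.0, "rz": -0.134, "jaw": 0.0}, {"tx": -0.366, "ty": -0.185, "tz": 0.003, "rx": 0.002, "ry": 0.0, "rz": -0.134, "jaw": 0.0}, {"tx": -0.366, "ty": -0.185, "tz": 0.003, "rx": 0.002, "ry": 0.0, "rz": -0.134, "jaw": 0.0}, {"tx": -0.366, "ty": -0.185, "tz": 0.003, "rx": 0.002, "ry": 0.0, "rz": -0.134, "jaw": 0.0}, {"tx": -0.366, "ty": -0.185, "tz": 0.003, "rx": 0.002, "ry": 0.0, "rz": -0.134, "jaw": 0.0}, {"tx": -0.366, "ty": -0.185, "tz": 0.003, "rx": 0.002, "ry": 0.0, "rz": -0.134, "jaw": 0.0}, {"tx": -0.366, "ty": -0.185, "tz": 0.003, "rx": 0.002, "ry": 0.0, "rz": -0.134, "jaw": 0.0}, {"tx": -0.366, "ty": -0.185, "tz": 0.003, "rx": 0.002, "ry": 0.0, "rz": -0.134, "jaw": 0.0}]}}

```text
time: 48.7
position: [0.4426, -0.3068, 0.098]
tool_rot: [-2.157, -2.279, 0.002]
ft_force: [0.2, 0.1, -1.7]
grip_width: 0.276
```

```bash
python3 - <<'E'
from h import *
st(); c,im=shot("wrist","w36"); plan(.443,-.308,-.0046,93)
E
```

```text
t=48.70 p [ 0.4426 -0.3068  0.098 ] yaw 93.14 tilt 0.20 F [ 0.2  0.1 -1.7] w 0.276 q [ 1.11  0.21 -0.61  1.83  0.13  1.14  0.51]
t [-0.0011  0.0006  0.1027] r [-0.0029 -0.0014  0.0025] rows>= 1.6437438263876345 0.021851302564699176
```

View pics/w36.png

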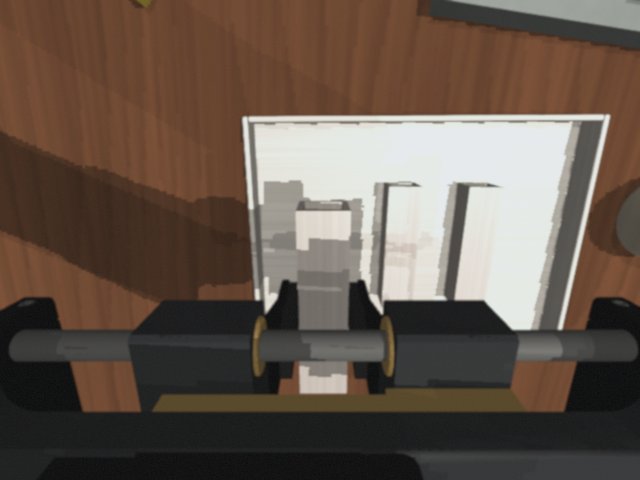

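Call:
{"op": "carry_out", "data": {"commands": [{"tx": 0.0, "ty": 0.0005, "tz": 0.04, "rx": -0.003, "ry": -0.001, "rz": 0.002, "jaw": 0.0}, {"tx": 0.0, "ty": 0.0005, "tz": 0.07, "rx": -0.003, "ry": -0.001, "rz": 0.002, "jaw": 0.0}, {"tx": 0.0, "ty": 0.0005, "tz": 0.09, "rx": -0.003, "ry": -0.001, "rz": 0.002, "jaw": 0.0}, {"tx": 0.0, "ty": 0.0005, "tz": 0.1, "rx": -0.003, "ry": -0.001, "rz": 0.002, "jaw": 0.0}, {"tx": 0.0, "ty": 0.0005, "tz": 0.1035, "rx": -0.003, "ry": -0.001, "rz": 0.002, "jaw": 0.0}, {"tx": 0.0, "ty": 0.0005, "tz": 0.1035, "rx": -0.003, "ry": -0.001, "rz": 0.002, "jaw": 0.0}]}}

```text
time: 49.5
position: [0.4431, -0.309, -0.0042]
tool_rot: [2.164, 2.275, 0.0]
ft_force: [0.5, -0.5, -1.5]
grip_width: 0.279
```

Call:
{"op": "carry_out", "data": {"commands": [{"tx": 0.0, "ty": 0.0, "tz": 0.0006, "rx": 0.0, "ry": 0.0, "rz": 0.0, "jaw": 0.0}, {"tx": 0.0, "ty": 0.0, "tz": 0.0006, "rx": 0.0, "ry": 0.0, "rz": 0.0, "jaw": 0.48}, {"tx": 0.0, "ty": 0.0, "tz": 0.0006, "rx": 0.0, "ry": 0.0, "rz": 0.0, "jaw": 0.48}, {"tx": 0.0, "ty": 0.0, "tz": 0.0006, "rx": 0.0, "ry": 0.0, "rz": 0.0, "jaw": 0.48}, {"tx": 0.0, "ty": 0.0, "tz": 0.0006, "rx": 0.0, "ry": 0.0, "rz": 0.0, "jaw": 0.48}, {"tx": 0.0, "ty": 0.0, "tz": -0.03, "rx": 0.0, "ry": 0.0, "rz": 0.0, "jaw": 0.48}, {"tx": 0.0, "ty": 0.0, "tz": -0.08, "rx": 0.0, "ry": 0.0, "rz": 0.0, "jaw": 0.6}, {"tx": 0.0, "ty": 0.0, "tz": -0.13, "rx": 0.0, "ry": 0.0, "rz": 0.0, "jaw": 0.6}, {"tx": -0.03, "ty": 0.0, "tz": -0.18, "rx": 0.0, "ry": 0.0, "rz": 0.0, "jaw": 0.6}, {"tx": -0.09, "ty": 0.0, "tz": -0.19, "rx": 0.0, "ry": 0.0, "rz": 0.0, "jaw": 0.6}, {"tx": -0.15, "ty": 0.0, "tz": -0.19, "rx": 0.0, "ry": 0.0, "rz": 0.0, "jaw": 0.6}, {"tx": -0.18, "ty": 0.0, "tz": -0.19, "rx": 0.0, "ry": 0.0, "rz": 0.0, "jaw": 0.6}]}}

```text
time: 51.0
position: [0.4494, -0.4924, 0.1842]
tool_rot: [2.17, 2.272, -0.002]
ft_force: [0.8, 0.4, -0.2]
grip_width: 0.597
```

```bash
python3 - <<'E'
from h import *
st(); c,im=shot("top","t37"); crop(im,405,195,520,330,4,"t37c")
c,im=shot("scene","s37"); mat("t38")
E
```

```text
t=51.00 p [ 0.4494 -0.4924  0.1842] yaw 92.63 tilt 0.08 F [ 0.8  0.4 -0.2] w 0.597 q [ 1.18  0.41 -0.52  1.41  0.21  1.38  0.7 ]
px [230. 223.] xy 0.5912 0.2347 L 83.6 W 29.0 ang 0.4
px [144. 281.] xy 0.4501 0.4200 L 122.8 W 29.0 ang 1.2
```

View pics/t37.png

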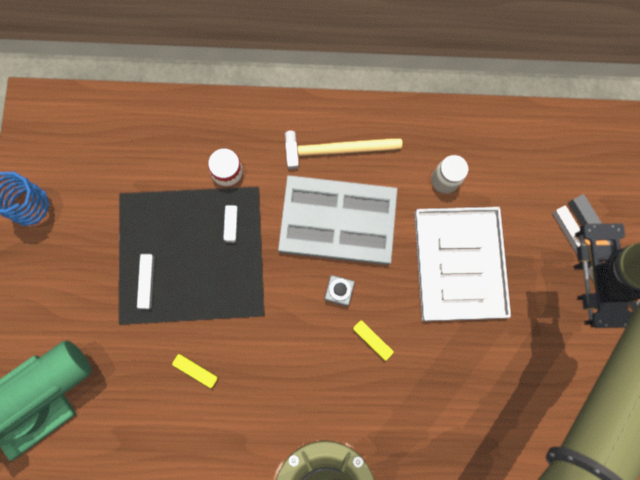

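View pics/s37.png

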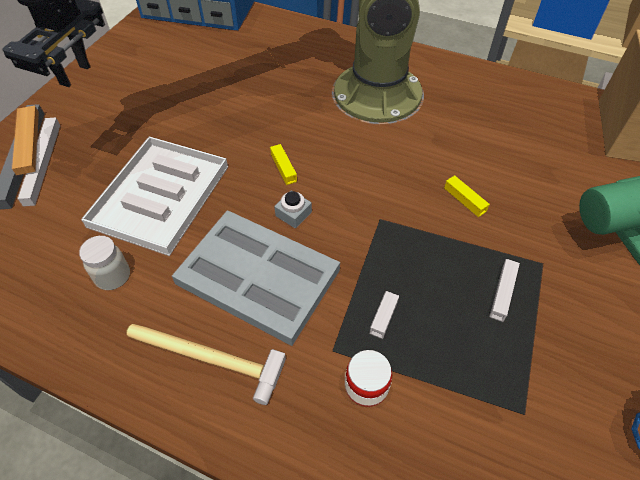

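All three tubes lie flat and apart in the tray at px (458,247), (460,272) and (462,297). The nest is empty, the short and long pieces are in place, and the tin, hammer and jar have not moved. Handing in.

```bash
python3 -c "
from bench import ctrl
print(ctrl.close_job())"
```

```text
the job is handed in; nothing more can be done
None
```

The job is handed in at 51 s of the 210 s allowed. The hand-in reports no verdict, so what follows rests on my own checks.

- **Pieces:** three 100 mm blanks were on the mat, and the fourth was absent. Measured lengths were 102, 100 and 102 mm, against 81 mm for the short piece and 121 mm for the long one.
- **Seating:** the second and third tubes met the pocket floor at the expected height. The first was lowered without a contact reading, but the pictures showed it seated.
- **Button:** with all three seated I pressed it until it hit its stop (17 to 21 N against the 5 N spring). The next pictures showed it back up.
- **Tray:** the tubes lie flat and apart on the tray floor, and the nest is empty. I felt the floor under the first one; the other two were released within a fraction of a millimetre of it.
- **Left alone:** the short and long pieces, tin, hammer and jar look unmoved in the last top and scene pictures.

**Disagreement with the description:** the real fingertips end about 22 mm short of the reported tool point. My first two grasps closed on air above a tube without moving it. I allowed for the offset after that, and each later grasp and landing came out as expected.

I saw neither a knocked piece nor a slackened grip during the run.

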